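# Set up the block incubator with thermometer

### The arm

A 6-joint arm with a two-finger parallel gripper is mounted at the origin on the work surface. World frame = base frame: x ahead of the robot, y to its left, z up, the work surface at z = 0. Lengths are in m, angles in rad, forces in N, time in s.
With the tool pointing down it reaches from about 0.425 to 0.925 m from the base axis. Payload 12.5 kg.
Tool frame: the origin (TCP) lies on the centre line of the jaws, within the pads' length; the fingertips stand 17 mm ahead of it and the grasp point (between the pads) lies 2 mm behind it; z points along the fingers, y is the line along which they close (so a half turn about z gives the same grasp; the last joint's range is limited). The gripper opens to 85 mm and grips with 20 to 120 N. Pads are 22 mm wide; open, the fingers measure 114 mm over their backs; the gripper's body (76 mm by 85 mm) begins 54 mm behind the grasp point. The pads swing forward as they close: fully open they stand 13 mm farther back than shut.
Start: joints at [1.033, 0.491, 1.559, -0, 1.092, -0.106], TCP at [0.262, 0.568, 0.248] pointing down, gripper open.
Joint ranges: [-3.1, 3.1], [-0.84, 2.19], [0.05, 2.79], [-1.13, 4.28], [0.06, 2.93], [-2.69, 2.69]. Speed limits (rad/s): [2.22, 2.22, 2.79, 3.14, 3.14, 3.14].

### API

Orientations are given as a 3x3 rotation matrix whose columns are the frame's x, y, z axes.
In Python, from workcell import status, get_image, workorder gives the robot as it stands. The module is installed in compiled form; this text tells all that it offers.
- The arm moves only by the tool move_arm, never from a script. Its argument "deltas" is a list of rows, each an object of numbers: "jaw": the opening, from 0 (shut) to 1 (fully open); "x", "y", "z": the shift along the tool's x, y, z in m; "rx", "ry", "rz": the turn, a rotation vector about the tool's x, y, z in rad. A call has 1 to 5 rows; each row shifts and turns the commanded pose from where the row before left it, along the tool's axes as they then stand; what a row does not reach is not made up. A row lasts 1/10 s, in which the tool goes at most 50 mm and 8.59 degrees, less where a joint would pass 70% of its speed; a pose out of reach is approached as far as the arm can. A call with a gripper value outside its range is refused whole. The fingers move at their own pace and stop on an object; "newtons" is the grip in N (left out, the last holds). Time passes only in rows, so rows that do not move let the fingers close. It gives the time, the measured TCP pose, the force, the opening and the grip force at its end, in the units of the state.
- status.read_state(): the state, without advancing time (a new reading comes with each control period).
- get_image(name): name is "side" or "top"; returns a dict with "pixels" (384x512x3 uint8, red, green, blue), "K" (3x3 intrinsics, pixels), "world_to_cam" (4x4, takes a point from world to camera coordinates). Camera axes: x right, y down, z forward; pixel columns grow to the right and rows downward; lengths in m; the calibration is good to about 2 mm. A picture is of the moment at which its call begins. There is no depth.
- workorder.hand_in(): hands the job in; it is judged then, once.
The state is a dict: "t": time; "q": joint angles; "joint_velocities": joint speeds; "joint_efforts": joint torques, N m; "tcp_pos": TCP position; "orientation": TCP orientation; "wrist_force": force on the tool from outside, world axes, zero at the start; "ft_torque": the same for the moment, N m; "opening": finger opening in m; "grip_force": force on a finger pad.
Only numpy, scipy, OpenCV 4.12 (cv2) and the standard library are available. Lean on these libraries where they do the work, as an engineer would, in place of code of your own. Each camera call takes 0.05 s, during which the arm holds its last target. There are 200 camera calls.

### The job

Set up the block incubator for a run: move every short screw-capped sample tube from the rack into the metal block, one to a well and fully down, then put the grey cover on over the block so that it sits flat on the housing with its hole above the thermometer well. Take the thermometer out of its holder and put it through the hole in the cover, upright and fully home with its head resting on the cover, and then press the round start key and let go. Leave the slim uncapped glass tubes in the rack and do not disturb the other things on the bench.

Things in the scene. Friction and masses are not known exactly. Their poses are not given: they have to be found in the camera images.
- tube1: Short sample tube (three to five are present): clear body 14 mm in diameter, foot tapering to 9 mm over the lowest 6 mm, white ribbed screw cap 16 mm in diameter and 13 mm tall; 57 mm tall in all, 15 g. Origin at the centre of its underside, z along the tube to the cap. It starts upright in a cell of the rack, standing out 27 mm above the rack's top.
- tube2: Short sample tube (three to five are present): clear body 14 mm in diameter, foot tapering to 9 mm over the lowest 6 mm, white ribbed screw cap 16 mm in diameter and 13 mm tall; 57 mm tall in all, 15 g. Origin at the centre of its underside, z along the tube to the cap. It starts upright in a cell of the rack, standing out 27 mm above the rack's top.
- tube3: Short sample tube (three to five are present): clear body 14 mm in diameter, foot tapering to 9 mm over the lowest 6 mm, white ribbed screw cap 16 mm in diameter and 13 mm tall; 57 mm tall in all, 15 g. Origin at the centre of its underside, z along the tube to the cap. It starts upright in a cell of the rack, standing out 27 mm above the rack's top.
- tube4: Short sample tube (three to five are present): clear body 14 mm in diameter, foot tapering to 9 mm over the lowest 6 mm, white ribbed screw cap 16 mm in diameter and 13 mm tall; 57 mm tall in all, 15 g. Origin at the centre of its underside, z along the tube to the cap. It starts upright in a cell of the rack, standing out 27 mm above the rack's top.
- tube5: Short sample tube (three to five are present): clear body 14 mm in diameter, foot tapering to 9 mm over the lowest 6 mm, white ribbed screw cap 16 mm in diameter and 13 mm tall; 57 mm tall in all, 15 g. Origin at the centre of its underside, z along the tube to the cap. It starts upright in a cell of the rack, standing out 27 mm above the rack's top.
- slim1: Slim uncapped glass tube, 13 mm in diameter, 75 mm tall, in a cell of the rack; to be left there. Origin at the centre of its underside, z up.
- slim2: Slim uncapped glass tube, 13 mm in diameter, 75 mm tall, in a cell of the rack; to be left there. Origin at the centre of its underside, z up.
- rack: Blue plastic rack fixed to the bench, 56 x 222 x 40 mm (x, y, z). Origin at the centre of its underside. Seven square cells 18 mm wide in one row along its y, at y = -90, -60, -30, 0, 30, 60 and 90 mm, 30 mm deep (cell floor 10 mm above the bench). In any cell: a tube, a slim tube, or nothing.
- incubator: Block incubator fixed to the bench: white housing 200 x 220 mm (x, y), its flat deck 70 mm above the bench; origin at the centre of its underside; its front with the control panel is at -x (to the robot), the block towards +x. The aluminium block, 50 x 180 mm (x, y), is centred at x = +35 mm, y = 0 and stands 12 mm proud of the deck (top at 82 mm).
- block_top (a point): Centre of the top face of the aluminium block; axes as the incubator. Five tube wells 17 mm in diameter, 34 mm deep, lie at y = -75, -45, -15, +15 and +45 mm along the block's middle line (x = 0); a tube fully down stands out 23 mm above the block.
- thermo_well (a point): Centre of the mouth of the thermometer well in the block: 11 mm in diameter, 34 mm deep, 75 mm to +y of the block's centre; axes as the incubator.
- cover: Loose grey cover, open below, 160 g: outside 64 x 194 x 47 mm (x, y, z), inside 56 x 186 mm: 3 mm of play each side over the block, its rim then standing on the deck. It starts on its rim on the bench. Origin at the centre of its rim's underside. On top in the middle a black bar handle 14 mm wide (x), 50 mm long (y), 30 mm tall (top 77 mm above the rim). Thermometer hole at y = +75 mm.
- cover_hole (a point): Centre of the upper mouth of the cover's thermometer hole: 10 mm in diameter, in a black bush 20 mm in diameter and 4 mm tall on the cover's top; 75 mm to +y of the cover's origin and 51 mm above its rim.
- thermometer: Stem thermometer, 35 g: white round head 24 mm in diameter and 38 mm tall, below it a steel stem 6 mm in diameter and 70 mm long whose last 8 mm taper to a 2 mm tip. Origin on its axis at the head's underside (where the stem starts), z up to the head. It starts upright in the holder, head resting on the holder's top, 83 mm above the bench.
- thermo_tip (a point): Tip of the thermometer's stem, 70 mm below its origin.
- holder: Loose weighted holder of the thermometer, 500 g: steel foot 60 mm in diameter and 10 mm tall with a black tube 20 mm in diameter on it, bore 9 mm, 83 mm tall in all. Origin at the centre of its underside.
- start_key (a joint): Travel of the start key, m: 0 up, 0.005 fully down (a spring of about 5 N at the bottom returns it). A press counts from 0.0035.
- start_key_top (a point): Centre of the top of the start key: black, 22 mm in diameter, pressed straight down, in a grey collar on the incubator's front panel, 87 mm above the bench when up; in the incubator's frame at x = -66, y = +55 mm.
- dropper: Small amber dropper bottle, 30 mm in diameter, 62 mm tall; leave alone. Origin at the centre of its underside.
- dish: Closed glass dish, 92 mm in diameter, 16 mm tall; leave alone. Origin at the centre of its underside.
- cassette: White test cassette, 70 x 20 x 6 mm; leave alone. Origin at the centre of its underside.
- counter: Steel hand tally counter, 48 mm in diameter, 30 mm tall; leave alone. Origin at the centre of its underside.
- slidebox: Wooden slide box, 90 x 30 x 32 mm; leave alone. Origin at the centre of its underside.

How it is judged:
On the way, in this order (a step that is already met when the one before it is completed fails the run):
1. every capped tube present stands fully down in a well of the block (x of tube1 in the frame of block_top between -0.006 and 0.006 m and y of tube1 in the frame of block_top between -0.082 and 0.052 m and z of tube1 in the frame of block_top between -0.038 and -0.029 m and angle between each of tube1, tube2, tube3, tube4, tube5's own z axis and vertical below 0.2 rad and x of tube2 in the frame of block_top between -0.006 and 0.006 m and y of tube2 in the frame of block_top between -0.082 and 0.052 m and z of tube2 in the frame of block_top between -0.038 and -0.029 m and x of tube3 in the frame of block_top between -0.006 and 0.006 m and y of tube3 in the frame of block_top between -0.082 and 0.052 m and z of tube3 in the frame of block_top between -0.038 and -0.029 m and x of tube4 in the frame of block_top between -0.006 and 0.006 m and y of tube4 in the frame of block_top between -0.082 and 0.052 m and z of tube4 in the frame of block_top between -0.038 and -0.029 m and x of tube5 in the frame of block_top between -0.006 and 0.006 m and y of tube5 in the frame of block_top between -0.082 and 0.052 m and z of tube5 in the frame of block_top between -0.038 and -0.029 m), for 0.2 s.
2. the cover sits flat on the housing over the block, its hole above the thermometer well (all of step 1 and horizontal distance between cover_hole and thermo_well below 0.007 m and angle between the y axis of cover and the y axis of incubator, either way round below 0.08 rad and angle between cover's own z axis and vertical below 0.04 rad and z of cover in the frame of incubator between 0.066 and 0.074 m), for 0.2 s.
3. the thermometer stands through the cover in its well, head on the cover (all of step 2 and horizontal distance between thermo_tip and thermo_well below 0.006 m and z of thermo_tip in the frame of thermo_well below -0.025 m and angle between thermometer's own z axis and vertical below 0.12 rad and z of thermometer in the frame of cover_hole between -0.004 and 0.004 m), for 0.2 s.
4. the start key is pressed (value of joint start_key above 0.0035 m), for 0.05 s.
At the end, for the whole second after the job is handed in: Every capped tube upright and fully down (4 mm) in a well; cover flat on the deck (4 mm, 0.04 rad), its hole within 7 mm of the thermometer well; thermometer upright, tip 25 mm or more down that well, head on the cover's bush (4 mm); start key up again; all at rest (all of step 3 and linear speed of each of tube1, tube2, tube3, tube4, tube5, cover, thermometer below 0.02 m/s and value of joint start_key below 0.0015 m); the robot touches nothing.
It fails at once if a slim glass tube is moved more than 30 mm (distance of any of slim1, slim2 from where it was at the start of the episode above 0.03 m).
It fails at once if another thing on the bench is moved more than 40 mm (distance of any of dropper, dish, cassette, counter, slidebox from where it was at the start of the episode above 0.04 m).
Of tube1, tube2, tube3, tube4, tube5 only 3 to 5 are there at a start; the rules pass over those that are not, and their reading is None.
At some moment in a run one of cover, holder may be knocked a few centimetres aside while the robot is not near it.
It also fails if it takes over 210 s, if anything falls off the work surface, if the arm or the gripper's body presses on something with over 40 N, if the wrist force passes 120 N, or if a joint passes its speed limit or range.

## Working session

There is one attempt and no reset: what is moved stays moved. The work goes in short steps, Python scripts to look and compute and a tool call to move; the robot and the scene stay as the last step left them, time stands still between calls to the robot, and variables do not carry over. Pictures are saved under pics/ and viewed, at most 16 in all, crops included, and the job is handed in when it is done.

Besides the shell and the picture viewer there is one more tool, called after "Call:" as name(argument=value, ...) on one line, values as JSON. move_arm: Moves the arm, as the interface text tells. Its arguments: {"type":"object","properties":{"deltas":{"type":"array","items":{"type":"object","properties":{"jaw":{"type":"number"},"x":{"type":"number"},"y":{"type":"number"},"z":{"type":"number"},"rx":{"type":"number"},"ry":{"type":"number"},"rz":{"type":"number"}}}},"newtons":{"type":"number"}},"required":["deltas"]}

```bash
mkdir -p pics
cat > h.py <<'E'
import numpy as np, cv2
from workcell import status, get_image, workorder
def shot(n,save=None):
    d=get_image(n)
    im=cv2.cvtColor(d["pixels"],cv2.COLOR_RGB2BGR)
    if save: cv2.imwrite("pics/"+save+".png",im); np.savez("pics/"+save+".npz",K=d["K"],T=d["world_to_cam"])
    return im,np.array(d["K"]),np.array(d["world_to_cam"])
def ray(K,T,u,v):
    R=T[:3,:3];c=-R.T@T[:3,3];d=R.T@np.linalg.inv(K)@np.array([u,v,1.]);return c,d/np.linalg.norm(d)
def onplane(K,T,u,v,z):
    c,d=ray(K,T,u,v);return c+d*(z-c[2])/d[2]
def proj(K,T,p):
    q=T[:3,:3]@np.array(p)+T[:3,3];q=K@q;return q[:2]/q[2]
def tri(r1,r2):
    (c1,d1),(c2,d2)=r1,r2
    A=np.stack([d1,-d2],1);s=np.linalg.lstsq(A,c2-c1,rcond=None)[0]
    a=c1+s[0]*d1;b=c2+s[1]*d2;return (a+b)/2,np.linalg.norm(a-b)
E
python3 - <<'E'
from h import *
np.set_printoptions(precision=4,suppress=True)
s=status.read_state();print(s)
for n in("top","side"):
    im,K,T=shot(n,n+"0");print(n,K,T,ray(K,T,256,192))
    cv2.imwrite("pics/"+n+"0b.png",cv2.resize(im,(800,600),interpolation=cv2.INTER_CUBIC))
E
```

```text
{'t': 0.0, 'q': array([ 1.0334,  0.4916,  1.5595,  0.    ,  1.0917, -0.1056]), 'joint_velocities': array([-0.0001,  0.0011, -0.0008,  0.0004,  0.0011, -0.0022]), 'joint_efforts': array([ -0.    , -61.8452, -26.1595,  -0.0001,   0.004 ,  -0.    ]), 'tcp_pos': array([0.2614, 0.5675, 0.2477]), 'orientation': array([[-0.9082,  0.4185, -0.0006],
       [ 0.4185,  0.9082, -0.001 ],
       [ 0.0001, -0.0012, -1.    ]]), 'wrist_force': array([ 0.1768, -0.4326,  0.1763]), 'ft_torque': array([-0.0074,  0.0079, -0.012 ]), 'grip_force': 0.0, 'opening': 0.08563349316463952}
top [[382.2146   0.     258.2622]
 [  0.     382.2146 193.4006]
 [  0.       0.       1.    ]] [[-0.0046 -1.     -0.0057 -0.0038]
 [-0.9843  0.0055 -0.1766  0.503 ]
 [ 0.1766  0.0048 -0.9843  0.8925]
 [ 0.      0.      0.      1.    ]] (array([ 0.3374, -0.0109,  0.9672]), array([ 0.1803,  0.0107, -0.9836]))
side [[380.3454   0.     253.033 ]
 [  0.     380.3454 185.2257]
 [  0.       0.       1.    ]] [[ 0.8927 -0.4506 -0.0032 -0.4438]
 [-0.2253 -0.4403 -0.8691  0.2012]
 [ 0.3902  0.7766 -0.4946  1.0245]
 [ 0.      0.      0.      1.    ]] (array([ 0.0418, -0.9071,  0.6801]), array([ 0.3931,  0.7651, -0.51  ]))
```

View pics/top0b.png

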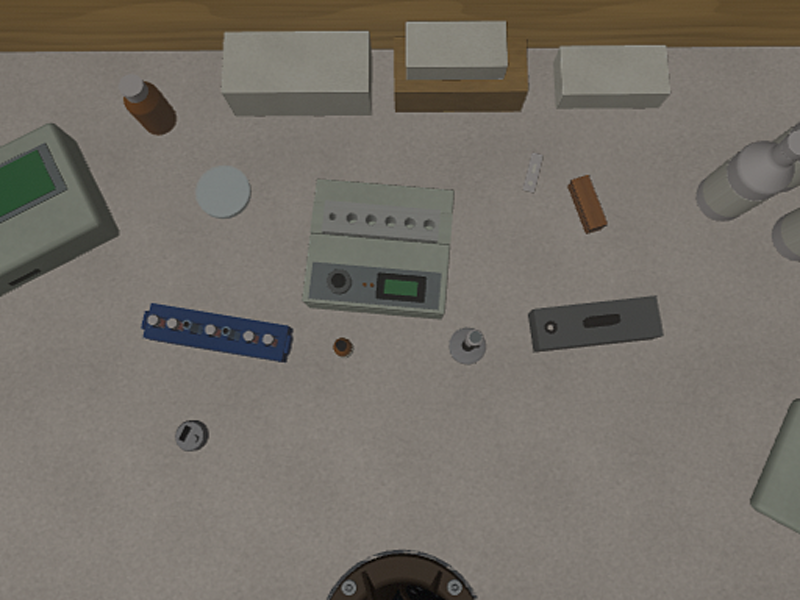

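View pics/side0b.png

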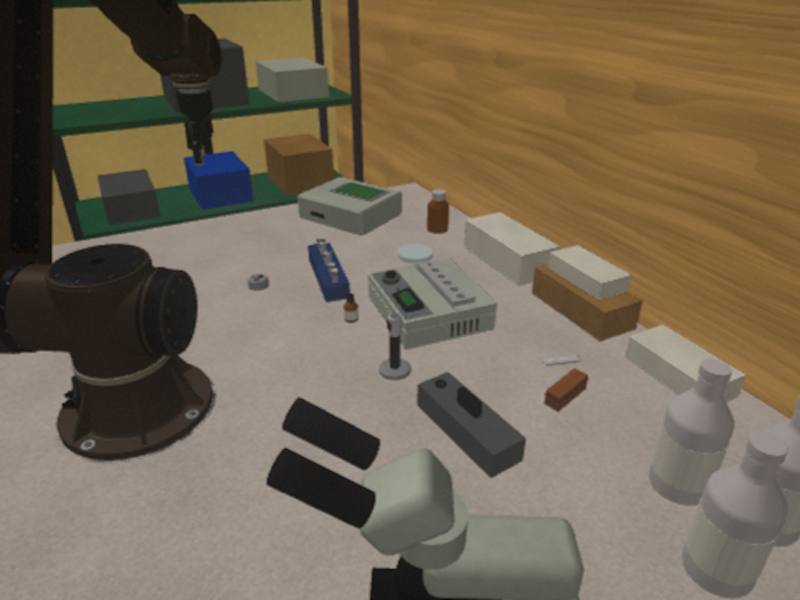

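The top view, at 800x600, shows:
- **Rack:** five white caps at about (152,320), (172,323), (210,329), (248,336) and (267,339). Slim tubes are at (187,325) and (226,331).
- **Incubator:** wells at y≈218 px, with the thermometer well the leftmost, at (332,216). The key is at (339,281).
- **Holder and cover:** holder at (468,345). Cover at (595,323), with its hole at (550,327).

The side view agrees. I'll zoom in on both.

Run:
```python
import cv2,numpy as np
t=cv2.imread("pics/top0.png");s=cv2.imread("pics/side0.png")
def c(im,x,y,w,h,W,H): return cv2.resize(im[y:y+h,x:x+w],(W,H),interpolation=cv2.INTER_CUBIC)
m=np.vstack([np.hstack([c(t,86,188,106,48,424,192),c(t,190,110,106,48,376,192)[:, :376]]),
 np.hstack([c(t,280,186,150,45,450,192)[:, :450],c(s,235,200,105,105,350,192)]),
 np.hstack([c(s,192,150,34,44,170,216),c(s,230,160,90,62,315,216),c(t,190,158,106,48,315,216)])])
cv2.imwrite("pics/m1.png",m)
```

```text
(no output)
```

View pics/m1.png

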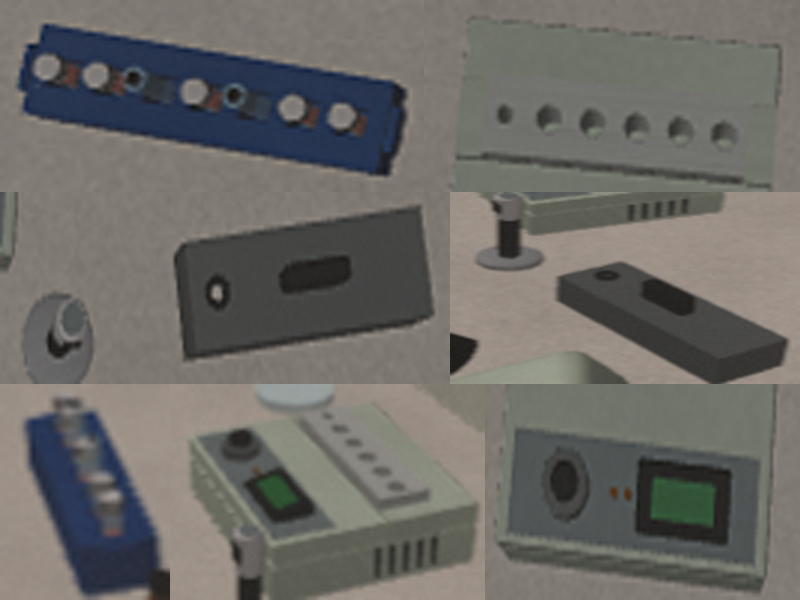

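The zoom confirms five capped tubes. In cell order from +y they run T T S T S T T. The wells are dark ellipses, the cover hole is at its left (+y) end, and the key is a dark disc in a grey collar. Next I'll measure these.

```bash
cat > m.py <<'E'
from h import *
np.set_printoptions(precision=4,suppress=True)
def comps(mask,box,amin,amax):
    x,y,w,h=box;n,l,st,c=cv2.connectedComponentsWithStats(mask[y:y+h,x:x+w].astype(np.uint8),connectivity=4)
    return [(c[i][0]+x,c[i][1]+y,*st[i][2:5]) for i in range(1,n) if amin<=st[i][4]<=amax]
def up(im,box,f=8):
    x,y,w,h=box;return cv2.resize(im[y:y+h,x:x+w],None,fx=f,fy=f,interpolation=cv2.INTER_CUBIC)
def upcomps(im,box,fn,amin,amax,f=8):
    U=up(im,box,f);m=fn(U.astype(int));m=m.astype(np.uint8)
    n,l,st,c=cv2.connectedComponentsWithStats(m,connectivity=4);o=[]
    for i in range(1,n):
        if amin<=st[i][4]/f/f<=amax:
            o.append(((c[i][0]+.5)/f-.5+box[0],(c[i][1]+.5)/f-.5+box[1],st[i][2]/f,st[i][3]/f,st[i][4]/f/f))
    return sorted(o)
E
python3 - <<'E'
from m import *
t=cv2.imread("pics/top0.png");s=cv2.imread("pics/side0.png")
zt=np.load("pics/top0.npz");zs=np.load("pics/side0.npz")
g=lambda U:U.mean(2)
sat=lambda U:U.max(2)-U.min(2)
print("caps top")
for o in upcomps(t,(86,188,106,48),lambda U:(g(U)>125)&(sat(U)<40),10,60): print(np.array(o),onplane(zt['K'],zt['T'],o[0],o[1],.067))
print("caps side")
for o in upcomps(s,(192,150,34,44),lambda U:(g(U)>115)&(sat(U)<50),3,80): print(np.array(o))
b=(205,130,80,22);U=up(t,b);print("block med",np.median(g(U)),np.percentile(g(U),[1,5,10,20,50,90]))
for th in (100,110,115,118):
  print(th)
  for o in upcomps(t,b,lambda U:(g(U)<th),4,60): print(np.array(o),onplane(zt['K'],zt['T'],o[0],o[1],.082))
print("block side wells")
b=(262,165,50,35)
for th in (90,100,110):
  print(th)
  for o in upcomps(s,b,lambda U:(g(U)<th),2,40): print(np.array(o),onplane(zs['K'],zs['T'],o[0],o[1],.082))
print("key")
for o in upcomps(t,(205,168,25,25),lambda U:(g(U)<45),10,150): print(np.array(o),onplane(zt['K'],zt['T'],o[0],o[1],.087))
for o in upcomps(t,(205,168,25,25),lambda U:(g(U)<75),10,250): print(np.array(o),onplane(zt['K'],zt['T'],o[0],o[1],.08))
for o in upcomps(s,(235,165,30,25),lambda U:(g(U)<50),5,250): print(np.array(o),onplane(zs['K'],zs['T'],o[0],o[1],.087))
E
```

```text
caps top
[ 95.8414 195.8479  22.25    14.75    44.5781] [0.4952 0.3827 0.067 ]
[ 97.0182 204.4281   5.625    5.5     14.9375] [0.4744 0.3784 0.067 ]
[106.9218 220.616   30.375    8.125   41.0312] [0.4355 0.3522 0.067 ]
[109.3672 206.4479   5.375    5.375   14.5   ] [0.4693 0.3486 0.067 ]
[133.6806 210.6285   4.375    5.25    12.9688] [0.459 0.29  0.067]
[133.8178 224.9636  24.125    4.375   28.2344] [0.4248 0.2878 0.067 ]
[158.4831 214.6738   5.375    5.375   15.5156] [0.449  0.2305 0.067 ]
[170.7494 216.6288   5.5      5.5     14.6719] [0.4442 0.2012 0.067 ]
[188.3437 214.3018   2.375    9.75    11.3438] [0.4495 0.1596 0.067 ]
caps side
[208.2233 161.5839   3.25     2.       4.2031]
[211.639 168.604   4.125   1.875   6.125]
[213.5828 172.4172   4.       2.25     6.9375]
[216.8484 192.7063  10.5      2.125   14.25  ]
block med 112.33333333333333 [ 54.6667  70.6667  84.     107.     112.3333 114.3333]
100
[212.2551 138.1686   4.875    5.125   20.1875] [0.6325 0.104  0.082 ]
[224.3698 138.6078   7.5      6.75    34.0938] [0.6312 0.0747 0.082 ]
[236.5926 139.6431   7.5      7.      33.8
[... 1580 characters left out ...]
 168.7621   2.375    1.75     2.8281] [0.6312 0.1007 0.082 ]
[278.0465 172.4237   4.5      2.25     7.9219] [0.6283 0.0717 0.082 ]
[281.9933 176.3695   4.5      2.25     7.9844] [0.6259 0.0414 0.082 ]
[285.7944 180.4554   4.75     2.5      9.1719] [0.6226 0.0116 0.082 ]
[290.073  184.6115   4.875    2.5      9.8906] [ 0.6206 -0.0181  0.082 ]
[294.2014 189.0264   4.875    2.75    10.2656] [ 0.6173 -0.0478  0.082 ]
key
[216.1619 179.0304   9.125    8.875   61.8281] [0.5303 0.0925 0.087 ]
[216.8311 179.8362  16.625   17.125  209.4375] [0.5299 0.0917 0.08  ]
[249.7252 175.3952   6.375    4.625   22.9219] [0.5296 0.0879 0.087 ]
[258.1264 186.9433  13.375    5.5     28.2812] [0.5191 0.0074 0.087 ]
```

```bash
cat > plan.py <<'E'
from m import *
# d(target xyz, tool-y heading deg) : deltas in tool frame, turn first (rz) then shift in turned frame
def d(pos,head,start=None,h0=None):
    s=status.read_state();R=np.array(s['orientation']);p=np.array(s['tcp_pos']) if start is None else np.array(start)
    h0=np.degrees(np.arctan2(R[1,1],R[0,1])) if h0 is None else h0
    e=np.array(pos)-p;a=np.radians(head);y=np.array([np.cos(a),np.sin(a),0]);z=np.array([0,0,-1]);x=np.cross(y,z)
    dh=(head-h0+180)%360-180
    return dict(rz=round(-np.radians(dh),3),x=round(e@x,4),y=round(e@y,4),z=round(e@z,4))
E
python3 - <<'E'
from plan import *
zt=np.load("pics/top0.npz");zs=np.load("pics/side0.npz")
T=[(.4744,.3784),(.4693,.3486),(.459,.290),(.449,.2305),(.4442,.2012)]
top=[(97.02,204.43),(109.37,206.45),(133.68,210.63),(158.48,214.67),(170.75,216.63)]
print([proj(zs['K'],zs['T'],(*t,.067)).round(1) for t in T])
s=cv2.imread("pics/side0.png")
cs=upcomps(s,(192,150,34,44),lambda U:(U.mean(2)>105)&(U.max(2)-U.min(2)<50),2,80)
for o in cs: print(np.array(o),[ (tri(ray(zt['K'],zt['T'],*q),ray(zs['K'],zs['T'],*o[:2]))) for q in top if abs(proj(zs['K'],zs['T'],onplane(zt['K'],zt['T'],*q,.067))[0]-o[0])<2])
print(d((.4442,.2012,.16),-9.7))
H=-9.7;W=[(.6177,-.0474),(.6204,-.0175),(.6231,.0124),(.6258,.0423),(.6285,.0722)]
for t,w in zip(T[::-1],W): print(t,w,d((*w,.2),-5.15,(*t,.2),H))
for t,w in zip(T[::-1][1:],W): print('back',d((*t,.2),H,(*w,.2),-5.15))
E
```

```text
[array([203.6, 151.5]), array([205.1, 154.6]), array([208.1, 161.2]), array([211.5, 168.3]), array([213.2, 172.1])]
[208.2277 161.5721   4.125    2.625    7.0938] [(array([0.4594, 0.2905, 0.0651]), np.float64(0.0004336994269525367))]
[211.4665 168.5489   4.875    2.25     8.875 ] [(array([0.4491, 0.2308, 0.0661]), np.float64(3.937310498191481e-05)), (array([0.4399, 0.1981, 0.0834]), np.float64(0.0048238551708090745))]
[213.4832 172.4268   4.5      2.5      9.1094] [(array([0.4447, 0.2015, 0.0653]), np.float64(0.0006905111459646296))]
{'rz': np.float64(1.308), 'x': np.float64(-0.3303), 'y': np.float64(0.2419), 'z': np.float64(0.0878)}
(0.4442, 0.2012) (0.6177, -0.0474) {'rz': np.float64(-0.079), 'x': np.float64(-0.232), 'y': np.float64(0.1951), 'z': np.float64(0.0)}
(0.449, 0.2305) (0.6204, -0.0175) {'rz': np.float64(-0.079), 'x': np.float64(-0.2316), 'y': np.float64(0.193), 'z': np.float64(0.0)}
(0.459, 0.29) (0.6231, 0.0124) {'rz': np.float64(-0.079), 'x': np.float64(-0.2617), 'y': np.float64(0.1884), 'z': np.float64(0.0)}
(0.4693, 0.3486) (0.6258, 0.0423) {'rz': np.float64(-0.079), 'x': np.float64(-0.291), 'y': np.float64(0.1834), 'z': np.float64(0.0)}
(0.4744, 0.3784) (0.6285, 0.0722) {'rz': np.float64(-0.079), 'x': np.float64(-0.2911), 'y': np.float64(0.181), 'z': np.float64(0.0)}
back {'rz': np.float64(0.079), 'x': np.float64(0.2455), 'y': np.float64(-0.2131), 'z': np.float64(0.0)}
back {'rz': np.float64(0.079), 'x': np.float64(0.2759), 'y': np.float64(-0.2109), 'z': np.float64(0.0)}
back {'rz': np.float64(0.079), 'x': np.float64(0.3055), 'y': np.float64(-0.2082), 'z': np.float64(0.0)}
back {'rz': np.float64(0.079), 'x': np.float64(0.3058), 'y': np.float64(-0.2059), 'z': np.float64(0.0)}
```

Cap heights triangulate to about 66 mm against 67 mm from the text, and the two views agree within 1 mm. First move: turn the tool.

Call:
move_arm(deltas=[{"rz": 0.145,"jaw": 0.6},{"rz": 0.145},{"rz": 0.145},{"rz": 0.145},{"rz": 0.145}], newtons=30)

```text
schema error: expected keys jaw, x, y, z, rx, ry, rz
```

Call:
move_arm(deltas=[{"rz": 0.145},{"rz": 0.145},{"rz": 0.145},{"rz": 0.148},{}])

```text
schema error: expected keys jaw, x, y, z, rx, ry, rz
```

Run:
```python
from plan import *
s=status.read_state();print(s['q'],s['tcp_pos'],s['orientation'],s['opening']);print(d((.4442,.2012,.12),-9.7))
```

```text
[ 1.0334  0.4915  1.5594 -0.      1.0917 -0.1056] [0.2614 0.5675 0.2478] [[-0.9082  0.4185 -0.0005]
 [ 0.4185  0.9082 -0.0008]
 [ 0.0001 -0.001  -1.    ]] 0.08521291269758262
{'rz': np.float64(1.308), 'x': np.float64(-0.3303), 'y': np.float64(0.2419), 'z': np.float64(0.1278)}
```

Call:
move_arm(deltas=[{"jaw": 0.6,"x": 0,"y": 0,"z": 0,"rx": 0,"ry": 0,"rz": 0.145},{"jaw": 0.6,"x": 0,"y": 0,"z": 0,"rx": 0,"ry": 0,"rz": 0.145},{"jaw": 0.6,"x": 0,"y": 0,"z": 0,"rx": 0,"ry": 0,"rz": 0.145},{"jaw": 0.6,"x": 0,"y": 0,"z": 0,"rx": 0,"ry": 0,"rz": 0.145},{"jaw": 0.6,"x": 0,"y": 0,"z": 0,"rx": 0,"ry": 0,"rz": 0.145}], newtons=30)

```text
t: 0.6
tcp_pos: [0.2615, 0.5675, 0.248]
orientation: [[-0.397, 0.918, -0.0], [0.918, 0.397, -0.001], [-0.0, -0.001, -1.0]]
wrist_force: [-0.3, 0.8, 0.2]
opening: 0.0513
grip_force: 0.0
```

Call:
move_arm(deltas=[{"jaw": 0.6,"x": 0,"y": 0,"z": 0,"rx": 0,"ry": 0,"rz": 0.145},{"jaw": 0.6,"x": 0,"y": 0,"z": 0,"rx": 0,"ry": 0,"rz": 0.145},{"jaw": 0.6,"x": 0,"y": 0,"z": 0,"rx": 0,"ry": 0,"rz": 0.145},{"jaw": 0.6,"x": 0,"y": 0,"z": 0,"rx": 0,"ry": 0,"rz": 0.148},{"jaw": 0.6,"x": 0,"y": 0,"z": 0,"rx": 0,"ry": 0,"rz": 0}])

```text
t: 1.1
tcp_pos: [0.2615, 0.5676, 0.248]
orientation: [[0.17, 0.985, -0.0], [0.985, -0.17, -0.0], [-0.001, -0.0, -1.0]]
wrist_force: [-0.4, 0.8, -0.2]
opening: 0.0512
grip_force: 0.0
```

Run:
```python
from plan import *
s=status.read_state();print(s['q'],s['tcp_pos'],s['orientation'],s['opening']);print(d((.4442,.2012,.12),-9.7))
```

```text
[ 1.0334  0.4912  1.5592 -0.      1.0917  1.2046] [0.2615 0.5676 0.248 ] [[ 0.1703  0.9854 -0.0003]
 [ 0.9854 -0.1703 -0.0005]
 [-0.0005 -0.0002 -1.    ]] 0.05122233381130827
{'rz': np.float64(-0.002), 'x': np.float64(-0.3303), 'y': np.float64(0.2418), 'z': np.float64(0.128)}
```

Call:
move_arm(deltas=[{"jaw": 0.5,"x": -0.033,"y": 0.0242,"z": 0.008,"rx": 0,"ry": 0,"rz": 0},{"jaw": 0.5,"x": -0.033,"y": 0.0242,"z": 0.008,"rx": 0,"ry": 0,"rz": 0},{"jaw": 0.5,"x": -0.033,"y": 0.0242,"z": 0.008,"rx": 0,"ry": 0,"rz": 0},{"jaw": 0.5,"x": -0.033,"y": 0.0242,"z": 0.008,"rx": 0,"ry": 0,"rz": 0},{"jaw": 0.5,"x": -0.033,"y": 0.0242,"z": 0.008,"rx": 0,"ry": 0,"rz": 0}])

```text
t: 1.6
tcp_pos: [0.3534, 0.3832, 0.208]
orientation: [[0.163, 0.987, 0.0], [0.987, -0.163, 0.0], [0.0, 0.0, -1.0]]
wrist_force: [0.5, 0.3, 0.4]
opening: 0.0427
grip_force: 0.0
```

Call:
move_arm(deltas=[{"jaw": 0.5,"x": -0.033,"y": 0.0242,"z": 0.016,"rx": 0,"ry": 0,"rz": 0},{"jaw": 0.5,"x": -0.033,"y": 0.0242,"z": 0.016,"rx": 0,"ry": 0,"rz": 0},{"jaw": 0.5,"x": -0.033,"y": 0.0242,"z": 0.016,"rx": 0,"ry": 0,"rz": 0},{"jaw": 0.5,"x": -0.033,"y": 0.0242,"z": 0.016,"rx": 0,"ry": 0,"rz": 0},{"jaw": 0.5,"x": -0.033,"y": 0.0242,"z": 0.016,"rx": 0,"ry": 0,"rz": 0}])

```text
t: 2.1
tcp_pos: [0.4451, 0.2002, 0.1278]
orientation: [[0.163, 0.987, 0.0], [0.987, -0.163, 0.0], [0.0, 0.0, -1.0]]
wrist_force: [0.9, 0.5, 0.2]
opening: 0.0425
grip_force: 0.0
```

Run:
```python
from plan import *
s=status.read_state();print(s['q'],s['tcp_pos'],s['orientation'],s['opening']);print(d((.4442,.2012,.065),-9.7))
im,K,T=shot("side","side1");im2,K,T=shot("top","top1")
cv2.imwrite("pics/c1.png",np.hstack([cv2.resize(im[110:210,160:260],(400,400)),cv2.resize(im2[170:250,130:210],(400,400))]))
```

```text
[0.2871 0.4746 2.0143 0.0001 0.6523 0.4507] [0.4451 0.2002 0.1278] [[ 0.163   0.9866  0.0003]
 [ 0.9866 -0.163   0.0002]
 [ 0.0002  0.0003 -1.    ]] 0.042509800802575076
{'rz': np.float64(0.006), 'x': np.float64(0.0009), 'y': np.float64(-0.0011), 'z': np.float64(0.0628)}
```

View pics/c1.png

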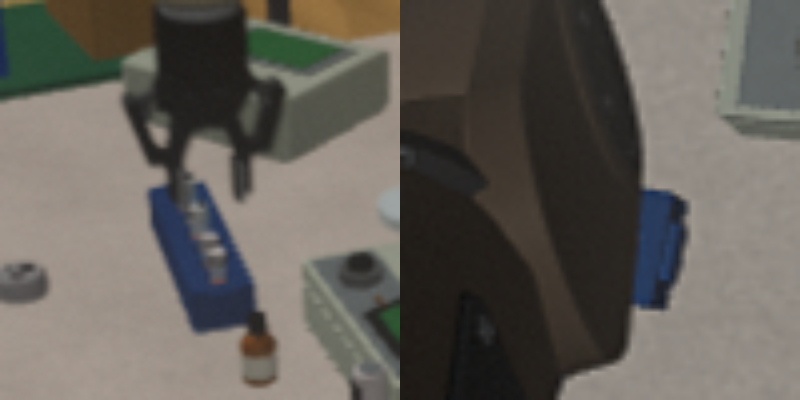

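The side crop shows the open jaws straddling the row above the end tube. The arm hides that tube in the top view. Going down to grip.

Call:
move_arm(deltas=[{"jaw": 0.5,"x": 0.001,"y": -0.001,"z": 0.02,"rx": 0,"ry": 0,"rz": 0.006},{"jaw": 0.5,"x": 0,"y": 0,"z": 0.02,"rx": 0,"ry": 0,"rz": 0},{"jaw": 0.5,"x": 0,"y": 0,"z": 0.016,"rx": 0,"ry": 0,"rz": 0},{"jaw": 0.5,"x": 0,"y": 0,"z": 0.007,"rx": 0,"ry": 0,"rz": 0},{"jaw": 0.1,"x": 0,"y": 0,"z": 0,"rx": 0,"ry": 0,"rz": 0}])

```text
t: 2.7
tcp_pos: [0.4434, 0.2031, 0.0648]
orientation: [[0.172, 0.985, -0.001], [0.985, -0.172, -0.0], [-0.001, -0.001, -1.0]]
wrist_force: [-0.2, -1.4, 0.6]
opening: 0.029
grip_force: 0.0
```

Call:
move_arm(deltas=[{"jaw": 0.1,"x": 0,"y": 0,"z": 0,"rx": 0,"ry": 0,"rz": 0},{"jaw": 0.1,"x": 0,"y": 0,"z": 0,"rx": 0,"ry": 0,"rz": 0},{"jaw": 0.1,"x": 0,"y": 0,"z": 0,"rx": 0,"ry": 0,"rz": 0},{"jaw": 0.1,"x": 0,"y": 0,"z": 0,"rx": 0,"ry": 0,"rz": 0}])

```text
t: 3.1
tcp_pos: [0.444, 0.2029, 0.0658]
orientation: [[0.174, 0.985, 0.001], [0.985, -0.174, 0.0], [0.0, 0.001, -1.0]]
wrist_force: [0.7, 0.7, 0.8]
opening: 0.0147
grip_force: 29.3
```

Call:
move_arm(deltas=[{"jaw": 0.1,"x": 0,"y": 0,"z": -0.02,"rx": 0,"ry": 0,"rz": 0},{"jaw": 0.1,"x": 0,"y": 0,"z": -0.03,"rx": 0,"ry": 0,"rz": 0},{"jaw": 0.1,"x": 0,"y": 0,"z": -0.035,"rx": 0,"ry": 0,"rz": 0},{"jaw": 0.1,"x": 0,"y": 0,"z": -0.035,"rx": 0,"ry": 0,"rz": 0},{"jaw": 0.1,"x": 0,"y": 0,"z": -0.015,"rx": 0,"ry": 0,"rz": 0}])

```text
t: 3.6
tcp_pos: [0.4443, 0.203, 0.2034]
orientation: [[0.174, 0.985, 0.004], [0.985, -0.174, 0.001], [0.002, 0.004, -1.0]]
wrist_force: [-0.1, 0.6, -1.1]
opening: 0.0144
grip_force: 29.3
```

Call:
move_arm(deltas=[{"jaw": 0.1,"x": -0.0335,"y": 0.028,"z": 0,"rx": 0,"ry": 0,"rz": -0.079},{"jaw": 0.1,"x": -0.033,"y": 0.028,"z": 0,"rx": 0,"ry": 0,"rz": 0},{"jaw": 0.1,"x": -0.033,"y": 0.028,"z": 0,"rx": 0,"ry": 0,"rz": 0},{"jaw": 0.1,"x": -0.033,"y": 0.028,"z": 0,"rx": 0,"ry": 0,"rz": 0},{"jaw": 0.1,"x": -0.033,"y": 0.028,"z": 0,"rx": 0,"ry": 0,"rz": 0}])

```text
t: 4.1
tcp_pos: [0.5651, 0.0212, 0.2006]
orientation: [[0.096, 0.995, 0.0], [0.995, -0.096, 0.0], [0.0, 0.0, -1.0]]
wrist_force: [0.6, -0.1, -0.1]
opening: 0.0142
grip_force: 29.3
```

Call:
move_arm(deltas=[{"jaw": 0.1,"x": -0.033,"y": 0.028,"z": 0.015,"rx": 0,"ry": 0,"rz": 0},{"jaw": 0.1,"x": -0.033,"y": 0.027,"z": 0.015,"rx": 0,"ry": 0,"rz": 0},{"jaw": 0.1,"x": 0,"y": 0,"z": 0.015,"rx": 0,"ry": 0,"rz": 0},{"jaw": 0.1,"x": 0,"y": 0,"z": 0,"rx": 0,"ry": 0,"rz": 0},{"jaw": 0.1,"x": 0,"y": 0,"z": 0,"rx": 0,"ry": 0,"rz": 0}])

```text
t: 4.6
tcp_pos: [0.6124, -0.0478, 0.1555]
orientation: [[0.096, 0.995, -0.001], [0.995, -0.096, 0.0], [0.0, -0.001, -1.0]]
wrist_force: [0.9, -0.2, -0.1]
opening: 0.0144
grip_force: 29.3
```

Run:
```python
from plan import *
s=status.read_state();print(s['q'],s['tcp_pos'],s['orientation'],s['opening'],s['wrist_force']);print(d((.6177,-.0474,.103),-5.15))
im,K,T=shot("side","side2")
print(proj(K,T,s['tcp_pos']),proj(K,T,np.array(s['tcp_pos'])-[0,0,.055]),proj(K,T,(.6177,-.0474,.082)))
cv2.imwrite("pics/c2.png",cv2.resize(im[120:210,245:345],(720,600)))
```

```text
[-0.1855  0.5785  1.6804  0.0002  0.8834 -0.0898] [ 0.6124 -0.0478  0.1555] [[ 0.0957  0.9954 -0.0007]
 [ 0.9954 -0.0957  0.0003]
 [ 0.0002 -0.0007 -1.    ]] 0.014421796071753775 [ 0.852  -0.2142 -0.1439]
{'rz': np.float64(-0.006), 'x': np.float64(0.0009), 'y': np.float64(0.0052), 'z': np.float64(0.0525)}
[294.0496 168.3771] [293.1577 184.2184] [294.2261 188.9386]
```

View pics/c2.png

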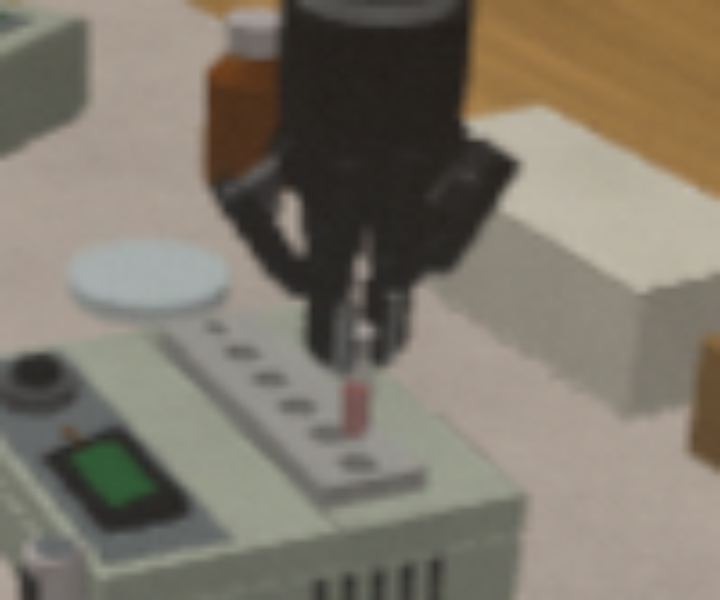

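Run:
```python
from plan import *
im=cv2.imread("pics/side2.png");z=np.load("pics/side2.npz")
for th in (20,30):
  for o in upcomps(im,(280,165,30,30),lambda U:(U[...,2]-U[...,1]>th),3,80):
    v=o[1]+o[3]/2; print(np.array(o),"bottom v",v,[onplane(z['K'],z['T'],o[0],o[1]+k*o[3]/2,zz) for k,zz in ((1,.1015),)])
```

```text
[293.7953 180.5754   3.625    8.375   22.4844] bottom v 184.76294301598332 [array([ 0.6114, -0.0531,  0.1015])]
[293.7608 180.0674   2.625    7.125   10.4688] bottom v 183.62985074626866 [array([ 0.6151, -0.047 ,  0.1015])]
```

Call:
move_arm(deltas=[{"jaw": 0.1,"x": 0.0027,"y": 0.005,"z": 0.0,"rx": 0,"ry": 0,"rz": -0.006},{"jaw": 0.1,"x": 0,"y": 0,"z": 0.01,"rx": 0,"ry": 0,"rz": 0},{"jaw": 0.1,"x": 0,"y": 0,"z": 0.01,"rx": 0,"ry": 0,"rz": 0},{"jaw": 0.1,"x": 0,"y": 0,"z": 0.006,"rx": 0,"ry": 0,"rz": 0},{"jaw": 0.1,"x": 0,"y": 0,"z": 0.004,"rx": 0,"ry": 0,"rz": 0}])

```text
t: 5.15
tcp_pos: [0.618, -0.0457, 0.1244]
orientation: [[0.09, 0.996, -0.0], [0.996, -0.09, 0.0], [0.0, -0.0, -1.0]]
wrist_force: [1.8, 0.9, 1.8]
opening: 0.0144
grip_force: 29.4
```

Call:
move_arm(deltas=[{"jaw": 0.1,"x": 0,"y": 0,"z": 0.003,"rx": 0,"ry": 0,"rz": 0},{"jaw": 0.1,"x": 0,"y": 0,"z": 0.003,"rx": 0,"ry": 0,"rz": 0}])

```text
t: 5.35
tcp_pos: [0.6182, -0.0459, 0.1192]
orientation: [[0.09, 0.996, 0.0], [0.996, -0.09, 0.0], [0.0, 0.0, -1.0]]
wrist_force: [2.1, 1.4, 1.8]
opening: 0.0146
grip_force: 29.5
```

Call:
move_arm(deltas=[{"jaw": 0.1,"x": 0,"y": 0,"z": 0.005,"rx": 0,"ry": 0,"rz": 0},{"jaw": 0.1,"x": 0,"y": 0,"z": 0.005,"rx": 0,"ry": 0,"rz": 0},{"jaw": 0.1,"x": 0,"y": 0,"z": 0.003,"rx": 0,"ry": 0,"rz": 0},{"jaw": 0.1,"x": 0,"y": 0,"z": 0.002,"rx": 0,"ry": 0,"rz": 0},{"jaw": 0.1,"x": 0,"y": 0,"z": 0,"rx": 0,"ry": 0,"rz": 0}])

```text
t: 5.85
tcp_pos: [0.6186, -0.0458, 0.1042]
orientation: [[0.09, 0.996, 0.001], [0.996, -0.09, 0.0], [0.0, 0.001, -1.0]]
wrist_force: [4.2, 2.3, 1.0]
opening: 0.0145
grip_force: 29.5
```

Call:
move_arm(deltas=[{"jaw": 0.1,"x": 0,"y": 0,"z": 0.001,"rx": 0,"ry": 0,"rz": 0},{"jaw": 0.4,"x": 0,"y": 0,"z": 0,"rx": 0,"ry": 0,"rz": 0},{"jaw": 0.4,"x": 0,"y": 0,"z": 0,"rx": 0,"ry": 0,"rz": 0},{"jaw": 0.4,"x": 0,"y": 0,"z": 0,"rx": 0,"ry": 0,"rz": 0},{"jaw": 0.4,"x": 0,"y": 0,"z": -0.01,"rx": 0,"ry": 0,"rz": 0}])

```text
t: 6.35
tcp_pos: [0.6172, -0.0459, 0.1123]
orientation: [[0.09, 0.996, -0.003], [0.996, -0.09, 0.0], [0.0, -0.003, -1.0]]
wrist_force: [0.5, -0.5, 0.2]
opening: 0.0343
grip_force: 0.0
```

Call:
move_arm(deltas=[{"jaw": 0.4,"x": 0,"y": 0,"z": -0.02,"rx": 0,"ry": 0,"rz": 0},{"jaw": 0.4,"x": 0,"y": 0,"z": -0.03,"rx": 0,"ry": 0,"rz": 0},{"jaw": 0.4,"x": 0,"y": 0,"z": -0.035,"rx": 0,"ry": 0,"rz": 0},{"jaw": 0.5,"x": 0,"y": 0,"z": 0,"rx": 0,"ry": 0,"rz": 0},{"jaw": 0.5,"x": 0,"y": 0,"z": 0,"rx": 0,"ry": 0,"rz": 0}])

```text
t: 6.85
tcp_pos: [0.618, -0.046, 0.1993]
orientation: [[0.09, 0.996, 0.002], [0.996, -0.09, -0.0], [-0.0, 0.002, -1.0]]
wrist_force: [-0.6, 0.7, 0.5]
opening: 0.0431
grip_force: 0.0
```

Run:
```python
from plan import *
s=status.read_state();print(s['tcp_pos'],s['opening'],s['wrist_force']);print(d((.449,.2305,.12),-9.7))
```

```text
[ 0.618  -0.046   0.1993] 0.04306897662447721 [-0.5932  0.6534  0.4857]
{'rz': np.float64(0.079), 'x': np.float64(0.244), 'y': np.float64(-0.2132), 'z': np.float64(0.0793)}
```

Call:
move_arm(deltas=[{"jaw": 0.5,"x": 0.0305,"y": -0.0266,"z": 0,"rx": 0,"ry": 0,"rz": 0.079},{"jaw": 0.5,"x": 0.0305,"y": -0.0266,"z": 0,"rx": 0,"ry": 0,"rz": 0},{"jaw": 0.5,"x": 0.0305,"y": -0.0266,"z": 0,"rx": 0,"ry": 0,"rz": 0},{"jaw": 0.5,"x": 0.0305,"y": -0.0266,"z": 0,"rx": 0,"ry": 0,"rz": 0},{"jaw": 0.5,"x": 0.0305,"y": -0.0266,"z": 0,"rx": 0,"ry": 0,"rz": 0}])

```text
t: 7.35
tcp_pos: [0.5084, 0.126, 0.1973]
orientation: [[0.169, 0.986, -0.002], [0.986, -0.169, -0.0], [-0.001, -0.002, -1.0]]
wrist_force: [0.5, 0.5, 0.3]
opening: 0.043
grip_force: 0.0
```

Call:
move_arm(deltas=[{"jaw": 0.5,"x": 0.0305,"y": -0.0267,"z": 0.01,"rx": 0,"ry": 0,"rz": 0},{"jaw": 0.5,"x": 0.0305,"y": -0.0267,"z": 0.02,"rx": 0,"ry": 0,"rz": 0},{"jaw": 0.5,"x": 0.0305,"y": -0.0267,"z": 0.02,"rx": 0,"ry": 0,"rz": 0},{"jaw": 0.5,"x": 0,"y": 0,"z": 0.029,"rx": 0,"ry": 0,"rz": 0},{"jaw": 0.5,"x": 0,"y": 0,"z": 0,"rx": 0,"ry": 0,"rz": 0}])

```text
t: 7.85
tcp_pos: [0.4441, 0.2288, 0.1163]
orientation: [[0.166, 0.986, -0.006], [0.986, -0.166, -0.002], [-0.003, -0.006, -1.0]]
wrist_force: [0.9, 0.5, 0.0]
opening: 0.0428
grip_force: 0.0
```

Run:
```python
from plan import *
s=status.read_state();print(s['tcp_pos'],s['opening'],s['wrist_force']);print(d((.449,.2305,.0655),-9.7))
```

```text
[0.4441 0.2288 0.1163] 0.042809690265670525 [0.9142 0.5022 0.0448]
{'rz': np.float64(0.002), 'x': np.float64(0.0025), 'y': np.float64(0.0046), 'z': np.float64(0.0508)}
```

Call:
move_arm(deltas=[{"jaw": 0.5,"x": 0,"y": 0,"z": 0,"rx": 0,"ry": 0,"rz": 0},{"jaw": 0.5,"x": 0,"y": 0,"z": 0,"rx": 0,"ry": 0,"rz": 0},{"jaw": 0.5,"x": 0,"y": 0,"z": 0,"rx": 0,"ry": 0,"rz": 0}])

```text
t: 8.15
tcp_pos: [0.4471, 0.2282, 0.1203]
orientation: [[0.169, 0.986, 0.002], [0.986, -0.169, 0.001], [0.001, 0.001, -1.0]]
wrist_force: [-0.0, 0.2, 0.9]
opening: 0.043
grip_force: 0.0
```

Run:
```python
from plan import *
s=status.read_state();print(s['tcp_pos'],s['opening'],s['wrist_force']);print(d((.449,.2305,.0655),-9.7))
```

```text
[0.4471 0.2282 0.1203] 0.043033517882098055 [-0.0062  0.1535  0.8596]
{'rz': np.float64(-0.001), 'x': np.float64(0.0026), 'y': np.float64(0.0015), 'z': np.float64(0.0548)}
```

Call:
move_arm(deltas=[{"jaw": 0.5,"x": 0.0026,"y": 0.0015,"z": 0.02,"rx": 0,"ry": 0,"rz": 0},{"jaw": 0.5,"x": 0,"y": 0,"z": 0.02,"rx": 0,"ry": 0,"rz": 0},{"jaw": 0.5,"x": 0,"y": 0,"z": 0.015,"rx": 0,"ry": 0,"rz": 0},{"jaw": 0.5,"x": 0,"y": 0,"z": 0,"rx": 0,"ry": 0,"rz": 0},{"jaw": 0.1,"x": 0,"y": 0,"z": 0,"rx": 0,"ry": 0,"rz": 0}])

```text
t: 8.65
tcp_pos: [0.4487, 0.2308, 0.065]
orientation: [[0.169, 0.986, 0.001], [0.986, -0.169, 0.0], [0.0, 0.0, -1.0]]
wrist_force: [-0.2, 0.7, 0.5]
opening: 0.0295
grip_force: 0.0
```

Call:
move_arm(deltas=[{"jaw": 0.1,"x": 0,"y": 0,"z": 0,"rx": 0,"ry": 0,"rz": 0},{"jaw": 0.1,"x": 0,"y": 0,"z": 0,"rx": 0,"ry": 0,"rz": 0},{"jaw": 0.1,"x": 0,"y": 0,"z": 0,"rx": 0,"ry": 0,"rz": 0},{"jaw": 0.1,"x": 0,"y": 0,"z": 0,"rx": 0,"ry": 0,"rz": 0}])

```text
t: 9.05
tcp_pos: [0.4488, 0.2312, 0.0652]
orientation: [[0.168, 0.986, 0.002], [0.986, -0.168, 0.001], [0.001, 0.002, -1.0]]
wrist_force: [-0.1, 0.1, 6.7]
opening: 0.0141
grip_force: 29.6
```

Call:
move_arm(deltas=[{"jaw": 0.1,"x": 0,"y": 0,"z": -0.02,"rx": 0,"ry": 0,"rz": 0},{"jaw": 0.1,"x": 0,"y": 0,"z": -0.03,"rx": 0,"ry": 0,"rz": 0},{"jaw": 0.1,"x": 0,"y": 0,"z": -0.035,"rx": 0,"ry": 0,"rz": 0},{"jaw": 0.1,"x": 0,"y": 0,"z": -0.035,"rx": 0,"ry": 0,"rz": 0},{"jaw": 0.1,"x": 0,"y": 0,"z": -0.015,"rx": 0,"ry": 0,"rz": 0}])

```text
t: 9.55
tcp_pos: [0.4487, 0.2312, 0.2025]
orientation: [[0.168, 0.986, 0.004], [0.986, -0.168, 0.001], [0.002, 0.004, -1.0]]
wrist_force: [-1.5, -0.2, -1.3]
opening: 0.0144
grip_force: 29.3
```

Call:
move_arm(deltas=[{"jaw": 0.1,"x": -0.0289,"y": 0.0242,"z": 0,"rx": 0,"ry": 0,"rz": -0.079},{"jaw": 0.1,"x": -0.0289,"y": 0.0242,"z": 0,"rx": 0,"ry": 0,"rz": 0},{"jaw": 0.1,"x": -0.0289,"y": 0.0242,"z": 0,"rx": 0,"ry": 0,"rz": 0},{"jaw": 0.1,"x": -0.0289,"y": 0.0242,"z": 0,"rx": 0,"ry": 0,"rz": 0},{"jaw": 0.1,"x": -0.0289,"y": 0.0242,"z": 0,"rx": 0,"ry": 0,"rz": 0}])

```text
t: 10.05
tcp_pos: [0.5538, 0.0732, 0.1997]
orientation: [[0.09, 0.996, 0.0], [0.996, -0.09, 0.0], [0.0, 0.0, -1.0]]
wrist_force: [0.8, 0.3, 0.0]
opening: 0.0146
grip_force: 29.4
```

Call:
move_arm(deltas=[{"jaw": 0.1,"x": -0.0289,"y": 0.0242,"z": 0,"rx": 0,"ry": 0,"rz": 0},{"jaw": 0.1,"x": -0.0289,"y": 0.0242,"z": 0,"rx": 0,"ry": 0,"rz": 0},{"jaw": 0.1,"x": -0.0289,"y": 0.0242,"z": 0,"rx": 0,"ry": 0,"rz": 0},{"jaw": 0.1,"x": 0,"y": 0,"z": 0.02,"rx": 0,"ry": 0,"rz": 0},{"jaw": 0.1,"x": 0,"y": 0,"z": 0.02,"rx": 0,"ry": 0,"rz": 0}])

```text
t: 10.55
tcp_pos: [0.6181, -0.0194, 0.1591]
orientation: [[0.092, 0.996, 0.001], [0.996, -0.092, -0.0], [0.0, 0.001, -1.0]]
wrist_force: [-0.5, 0.4, -1.3]
opening: 0.0148
grip_force: 29.4
```

Call:
move_arm(deltas=[{"jaw": 0.1,"x": 0,"y": 0,"z": 0,"rx": 0,"ry": 0,"rz": 0},{"jaw": 0.1,"x": 0,"y": 0,"z": 0,"rx": 0,"ry": 0,"rz": 0},{"jaw": 0.1,"x": 0,"y": 0,"z": 0,"rx": 0,"ry": 0,"rz": 0}])

```text
t: 10.85
tcp_pos: [0.6181, -0.0181, 0.1605]
orientation: [[0.089, 0.996, 0.002], [0.996, -0.089, -0.0], [0.0, 0.002, -1.0]]
wrist_force: [0.4, -0.7, -0.6]
opening: 0.0146
grip_force: 29.4
```

Run:
```python
from plan import *
s=status.read_state();print(s['tcp_pos'],s['opening'],s['wrist_force']);print(d((.6212,-.0171,.104),-5.15))
```

```text
[ 0.6181 -0.0181  0.1605] 0.014616772170736243 [ 0.4039 -0.6531 -0.6363]
{'rz': np.float64(0.0), 'x': np.float64(0.0013), 'y': np.float64(0.003), 'z': np.float64(0.0565)}
```

Call:
move_arm(deltas=[{"jaw": 0.1,"x": 0.002,"y": 0.003,"z": 0.01,"rx": 0,"ry": 0,"rz": 0},{"jaw": 0.1,"x": 0,"y": 0,"z": 0.01,"rx": 0,"ry": 0,"rz": 0},{"jaw": 0.1,"x": 0,"y": 0,"z": 0.01,"rx": 0,"ry": 0,"rz": 0},{"jaw": 0.1,"x": 0,"y": 0,"z": 0.005,"rx": 0,"ry": 0,"rz": 0},{"jaw": 0.1,"x": 0,"y": 0,"z": 0.005,"rx": 0,"ry": 0,"rz": 0}])

```text
t: 11.35
tcp_pos: [0.6209, -0.0166, 0.1186]
orientation: [[0.09, 0.996, -0.001], [0.996, -0.09, 0.0], [0.0, -0.001, -1.0]]
wrist_force: [0.2, 0.9, -0.5]
opening: 0.0142
grip_force: 29.4
```

Call:
move_arm(deltas=[{"jaw": 0.1,"x": 0,"y": 0,"z": 0.005,"rx": 0,"ry": 0,"rz": 0},{"jaw": 0.1,"x": 0,"y": 0,"z": 0.005,"rx": 0,"ry": 0,"rz": 0},{"jaw": 0.1,"x": 0,"y": 0,"z": 0.004,"rx": 0,"ry": 0,"rz": 0},{"jaw": 0.1,"x": 0,"y": 0,"z": 0.003,"rx": 0,"ry": 0,"rz": 0},{"jaw": 0.1,"x": 0,"y": 0,"z": 0,"rx": 0,"ry": 0,"rz": 0}])

```text
t: 11.85
tcp_pos: [0.6215, -0.0166, 0.1032]
orientation: [[0.09, 0.996, 0.002], [0.996, -0.09, -0.0], [-0.0, 0.002, -1.0]]
wrist_force: [0.5, -0.2, 7.7]
opening: 0.0142
grip_force: 29.9
```

Call:
move_arm(deltas=[{"jaw": 0.4,"x": 0,"y": 0,"z": 0,"rx": 0,"ry": 0,"rz": 0},{"jaw": 0.4,"x": 0,"y": 0,"z": 0,"rx": 0,"ry": 0,"rz": 0},{"jaw": 0.4,"x": 0,"y": 0,"z": 0,"rx": 0,"ry": 0,"rz": 0},{"jaw": 0.4,"x": 0,"y": 0,"z": -0.01,"rx": 0,"ry": 0,"rz": 0},{"jaw": 0.4,"x": 0,"y": 0,"z": -0.02,"rx": 0,"ry": 0,"rz": 0}])

```text
t: 12.35
tcp_pos: [0.6203, -0.0165, 0.1318]
orientation: [[0.09, 0.996, -0.003], [0.996, -0.09, 0.0], [0.0, -0.003, -1.0]]
wrist_force: [0.2, 0.2, -0.3]
opening: 0.034
grip_force: 0.0
```

Call:
move_arm(deltas=[{"jaw": 0.4,"x": 0,"y": 0,"z": -0.03,"rx": 0,"ry": 0,"rz": 0},{"jaw": 0.4,"x": 0,"y": 0,"z": -0.035,"rx": 0,"ry": 0,"rz": 0},{"jaw": 0.5,"x": 0.0305,"y": -0.0235,"z": 0,"rx": 0,"ry": 0,"rz": 0.079},{"jaw": 0.5,"x": 0.0305,"y": -0.0235,"z": 0,"rx": 0,"ry": 0,"rz": 0},{"jaw": 0.5,"x": 0.0305,"y": -0.0235,"z": 0,"rx": 0,"ry": 0,"rz": 0}])

```text
t: 12.85
tcp_pos: [0.5634, 0.0848, 0.1982]
orientation: [[0.169, 0.986, 0.001], [0.986, -0.169, 0.0], [0.0, 0.001, -1.0]]
wrist_force: [0.4, -0.6, 0.1]
opening: 0.0428
grip_force: 0.0
```

Call:
move_arm(deltas=[{"jaw": 0.5,"x": 0.0305,"y": -0.0235,"z": 0,"rx": 0,"ry": 0,"rz": 0},{"jaw": 0.5,"x": 0.0305,"y": -0.0235,"z": 0,"rx": 0,"ry": 0,"rz": 0},{"jaw": 0.5,"x": 0.0305,"y": -0.0235,"z": 0,"rx": 0,"ry": 0,"rz": 0},{"jaw": 0.5,"x": 0.0305,"y": -0.0235,"z": 0,"rx": 0,"ry": 0,"rz": 0},{"jaw": 0.5,"x": 0.0305,"y": -0.0235,"z": 0,"rx": 0,"ry": 0,"rz": 0}])

```text
t: 13.35
tcp_pos: [0.4732, 0.2553, 0.1981]
orientation: [[0.168, 0.986, 0.001], [0.986, -0.168, 0.0], [0.0, 0.001, -1.0]]
wrist_force: [0.1, -0.0, 0.5]
opening: 0.0425
grip_force: 0.0
```

Call:
move_arm(deltas=[{"jaw": 0.5,"x": 0.0305,"y": -0.0235,"z": 0.02,"rx": 0,"ry": 0,"rz": 0},{"jaw": 0.5,"x": 0,"y": 0,"z": 0.03,"rx": 0,"ry": 0,"rz": 0},{"jaw": 0.5,"x": 0,"y": 0,"z": 0.028,"rx": 0,"ry": 0,"rz": 0},{"jaw": 0.5,"x": 0,"y": 0,"z": 0,"rx": 0,"ry": 0,"rz": 0},{"jaw": 0.5,"x": 0,"y": 0,"z": 0,"rx": 0,"ry": 0,"rz": 0}])

```text
t: 13.85
tcp_pos: [0.4562, 0.2881, 0.12]
orientation: [[0.168, 0.986, -0.0], [0.986, -0.168, -0.0], [-0.0, -0.0, -1.0]]
wrist_force: [0.3, -0.8, 0.3]
opening: 0.0426
grip_force: 0.0
```

Call:
move_arm(deltas=[{"jaw": 0.5,"x": 0,"y": 0,"z": 0,"rx": 0,"ry": 0,"rz": 0},{"jaw": 0.5,"x": 0,"y": 0,"z": 0,"rx": 0,"ry": 0,"rz": 0}])

```text
t: 14.05
tcp_pos: [0.4566, 0.2881, 0.1207]
orientation: [[0.169, 0.986, 0.002], [0.986, -0.169, 0.001], [0.001, 0.002, -1.0]]
wrist_force: [0.2, -0.5, -0.7]
opening: 0.0428
grip_force: 0.0
```

Run:
```python
from plan import *
s=status.read_state();print(s['tcp_pos'],s['opening'],s['wrist_force']);print(d((.459,.290,.0655),-9.7))
im,K,T=shot("side","side3")
cv2.imwrite("pics/c3.png",np.hstack([cv2.resize(im[130:205,255:330],(400,400),interpolation=cv2.INTER_CUBIC),cv2.resize(im[110:200,165:255],(400,400),interpolation=cv2.INTER_CUBIC)]))
```

```text
[0.4566 0.2881 0.1207] 0.042799607652023446 [ 0.1912 -0.4778 -0.6888]
{'rz': np.float64(-0.0), 'x': np.float64(0.0023), 'y': np.float64(0.002), 'z': np.float64(0.0552)}
```

View pics/c3.png

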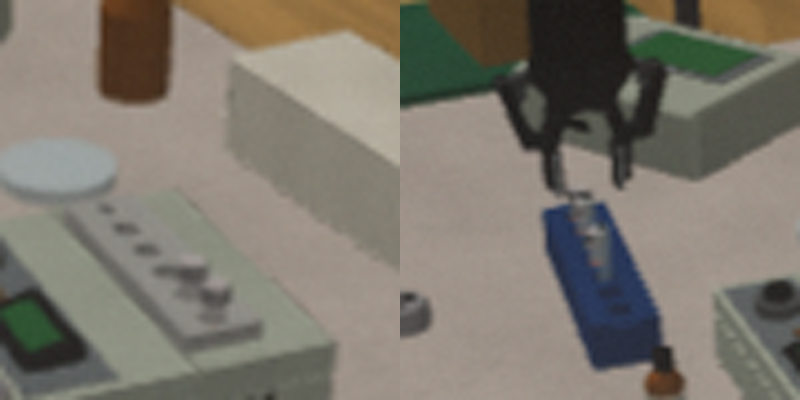

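The crop shows two tubes standing in the two -y wells and the jaws above the next tube. Continuing.

Call:
move_arm(deltas=[{"jaw": 0.5,"x": 0.0023,"y": 0.002,"z": 0.02,"rx": 0,"ry": 0,"rz": 0},{"jaw": 0.5,"x": 0,"y": 0,"z": 0.02,"rx": 0,"ry": 0,"rz": 0},{"jaw": 0.5,"x": 0,"y": 0,"z": 0.015,"rx": 0,"ry": 0,"rz": 0},{"jaw": 0.5,"x": 0,"y": 0,"z": 0,"rx": 0,"ry": 0,"rz": 0},{"jaw": 0.1,"x": 0,"y": 0,"z": 0,"rx": 0,"ry": 0,"rz": 0}])

```text
t: 14.6
tcp_pos: [0.4587, 0.29, 0.065]
orientation: [[0.168, 0.986, 0.0], [0.986, -0.168, 0.0], [0.0, 0.0, -1.0]]
wrist_force: [-0.3, -0.2, 0.3]
opening: 0.0293
grip_force: 0.0
```

Call:
move_arm(deltas=[{"jaw": 0.1,"x": 0,"y": 0,"z": 0,"rx": 0,"ry": 0,"rz": 0},{"jaw": 0.1,"x": 0,"y": 0,"z": 0,"rx": 0,"ry": 0,"rz": 0},{"jaw": 0.1,"x": 0,"y": 0,"z": 0,"rx": 0,"ry": 0,"rz": 0},{"jaw": 0.1,"x": 0,"y": 0,"z": 0,"rx": 0,"ry": 0,"rz": 0}])

```text
t: 15.0
tcp_pos: [0.4588, 0.2902, 0.0652]
orientation: [[0.168, 0.986, 0.002], [0.986, -0.168, 0.001], [0.001, 0.002, -1.0]]
wrist_force: [-0.1, -1.2, 7.5]
opening: 0.0146
grip_force: 29.5
```

Call:
move_arm(deltas=[{"jaw": 0.1,"x": 0,"y": 0,"z": -0.02,"rx": 0,"ry": 0,"rz": 0},{"jaw": 0.1,"x": 0,"y": 0,"z": -0.03,"rx": 0,"ry": 0,"rz": 0},{"jaw": 0.1,"x": 0,"y": 0,"z": -0.035,"rx": 0,"ry": 0,"rz": 0},{"jaw": 0.1,"x": 0,"y": 0,"z": -0.035,"rx": 0,"ry": 0,"rz": 0},{"jaw": 0.1,"x": 0,"y": 0,"z": -0.015,"rx": 0,"ry": 0,"rz": 0}])

```text
t: 15.5
tcp_pos: [0.4588, 0.2903, 0.2026]
orientation: [[0.168, 0.986, 0.004], [0.986, -0.168, 0.002], [0.002, 0.003, -1.0]]
wrist_force: [-0.6, -0.1, -0.2]
opening: 0.0145
grip_force: 29.3
```

Call:
move_arm(deltas=[{"jaw": 0.1,"x": -0.029,"y": 0.0212,"z": 0,"rx": 0,"ry": 0,"rz": -0.079},{"jaw": 0.1,"x": -0.029,"y": 0.0212,"z": 0,"rx": 0,"ry": 0,"rz": 0},{"jaw": 0.1,"x": -0.029,"y": 0.0212,"z": 0,"rx": 0,"ry": 0,"rz": 0},{"jaw": 0.1,"x": -0.029,"y": 0.0212,"z": 0,"rx": 0,"ry": 0,"rz": 0},{"jaw": 0.1,"x": -0.029,"y": 0.0212,"z": 0,"rx": 0,"ry": 0,"rz": 0}])

```text
t: 16.0
tcp_pos: [0.5489, 0.1334, 0.1996]
orientation: [[0.09, 0.996, 0.0], [0.996, -0.09, 0.0], [0.0, 0.0, -1.0]]
wrist_force: [0.3, 0.8, -0.7]
opening: 0.0146
grip_force: 29.4
```

Call:
move_arm(deltas=[{"jaw": 0.1,"x": -0.029,"y": 0.0212,"z": 0,"rx": 0,"ry": 0,"rz": 0},{"jaw": 0.1,"x": -0.029,"y": 0.0212,"z": 0,"rx": 0,"ry": 0,"rz": 0},{"jaw": 0.1,"x": -0.029,"y": 0.0212,"z": 0,"rx": 0,"ry": 0,"rz": 0},{"jaw": 0.1,"x": -0.029,"y": 0.0212,"z": 0.02,"rx": 0,"ry": 0,"rz": 0},{"jaw": 0.1,"x": 0,"y": 0,"z": 0.02,"rx": 0,"ry": 0,"rz": 0}])

```text
t: 16.5
tcp_pos: [0.6243, 0.008, 0.1591]
orientation: [[0.093, 0.996, 0.003], [0.996, -0.093, -0.001], [-0.0, 0.003, -1.0]]
wrist_force: [-0.6, 0.5, -0.3]
opening: 0.0146
grip_force: 29.4
```

Call:
move_arm(deltas=[{"jaw": 0.1,"x": 0,"y": 0,"z": 0,"rx": 0,"ry": 0,"rz": 0},{"jaw": 0.1,"x": 0,"y": 0,"z": 0,"rx": 0,"ry": 0,"rz": 0},{"jaw": 0.1,"x": 0,"y": 0,"z": 0,"rx": 0,"ry": 0,"rz": 0}])

```text
t: 16.8
tcp_pos: [0.6226, 0.0122, 0.1605]
orientation: [[0.089, 0.996, 0.001], [0.996, -0.089, -0.0], [0.0, 0.001, -1.0]]
wrist_force: [0.7, 0.2, 0.5]
opening: 0.0144
grip_force: 29.4
```

Run:
```python
from plan import *
s=status.read_state();print(s['tcp_pos'],s['opening'],s['wrist_force']);print(d((.6239,.0130,.103),-5.15))
```

```text
[0.6226 0.0122 0.1605] 0.014352574052009997 [0.6518 0.2472 0.5372]
{'rz': np.float64(0.001), 'x': np.float64(0.0009), 'y': np.float64(0.0012), 'z': np.float64(0.0575)}
```

Call:
move_arm(deltas=[{"jaw": 0.1,"x": 0.001,"y": 0.0012,"z": 0.01,"rx": 0,"ry": 0,"rz": 0},{"jaw": 0.1,"x": 0,"y": 0,"z": 0.01,"rx": 0,"ry": 0,"rz": 0},{"jaw": 0.1,"x": 0,"y": 0,"z": 0.01,"rx": 0,"ry": 0,"rz": 0},{"jaw": 0.1,"x": 0,"y": 0,"z": 0.005,"rx": 0,"ry": 0,"rz": 0},{"jaw": 0.1,"x": 0,"y": 0,"z": 0.005,"rx": 0,"ry": 0,"rz": 0}])

```text
t: 17.3
tcp_pos: [0.6238, 0.0125, 0.1186]
orientation: [[0.09, 0.996, -0.0], [0.996, -0.09, 0.0], [0.0, -0.0, -1.0]]
wrist_force: [1.4, 0.4, 0.4]
opening: 0.0144
grip_force: 29.4
```

Call:
move_arm(deltas=[{"jaw": 0.1,"x": 0,"y": 0,"z": 0.005,"rx": 0,"ry": 0,"rz": 0},{"jaw": 0.1,"x": 0,"y": 0,"z": 0.005,"rx": 0,"ry": 0,"rz": 0},{"jaw": 0.1,"x": 0,"y": 0,"z": 0.004,"rx": 0,"ry": 0,"rz": 0},{"jaw": 0.1,"x": 0,"y": 0,"z": 0.003,"rx": 0,"ry": 0,"rz": 0},{"jaw": 0.1,"x": 0,"y": 0,"z": 0,"rx": 0,"ry": 0,"rz": 0}])

```text
t: 17.8
tcp_pos: [0.6244, 0.0124, 0.1032]
orientation: [[0.09, 0.996, 0.002], [0.996, -0.09, -0.0], [0.0, 0.002, -1.0]]
wrist_force: [1.4, 1.9, 7.3]
opening: 0.0146
grip_force: 29.9
```

Call:
move_arm(deltas=[{"jaw": 0.4,"x": 0,"y": 0,"z": 0,"rx": 0,"ry": 0,"rz": 0},{"jaw": 0.4,"x": 0,"y": 0,"z": 0,"rx": 0,"ry": 0,"rz": 0},{"jaw": 0.4,"x": 0,"y": 0,"z": 0,"rx": 0,"ry": 0,"rz": 0},{"jaw": 0.4,"x": 0,"y": 0,"z": -0.01,"rx": 0,"ry": 0,"rz": 0},{"jaw": 0.4,"x": 0,"y": 0,"z": -0.02,"rx": 0,"ry": 0,"rz": 0}])

```text
t: 18.3
tcp_pos: [0.6231, 0.0124, 0.1318]
orientation: [[0.09, 0.996, -0.003], [0.996, -0.09, 0.0], [0.0, -0.003, -1.0]]
wrist_force: [-1.2, -0.2, 0.2]
opening: 0.0344
grip_force: 0.0
```

Call:
move_arm(deltas=[{"jaw": 0.4,"x": 0,"y": 0,"z": -0.03,"rx": 0,"ry": 0,"rz": 0},{"jaw": 0.4,"x": 0,"y": 0,"z": -0.035,"rx": 0,"ry": 0,"rz": 0},{"jaw": 0.5,"x": 0.0307,"y": -0.0207,"z": 0,"rx": 0,"ry": 0,"rz": 0.079},{"jaw": 0.5,"x": 0.0307,"y": -0.0207,"z": 0,"rx": 0,"ry": 0,"rz": 0},{"jaw": 0.5,"x": 0.0307,"y": -0.0207,"z": 0,"rx": 0,"ry": 0,"rz": 0}])

```text
t: 18.8
tcp_pos: [0.5747, 0.1131, 0.1982]
orientation: [[0.169, 0.986, 0.001], [0.986, -0.169, 0.0], [0.0, 0.001, -1.0]]
wrist_force: [0.3, 0.5, -0.2]
opening: 0.0424
grip_force: 0.0
```

Call:
move_arm(deltas=[{"jaw": 0.5,"x": 0.0307,"y": -0.0207,"z": 0,"rx": 0,"ry": 0,"rz": 0},{"jaw": 0.5,"x": 0.0307,"y": -0.0207,"z": 0,"rx": 0,"ry": 0,"rz": 0},{"jaw": 0.5,"x": 0.0307,"y": -0.0207,"z": 0,"rx": 0,"ry": 0,"rz": 0},{"jaw": 0.5,"x": 0.0307,"y": -0.0207,"z": 0,"rx": 0,"ry": 0,"rz": 0},{"jaw": 0.5,"x": 0.0307,"y": -0.0207,"z": 0,"rx": 0,"ry": 0,"rz": 0}])

```text
t: 19.3
tcp_pos: [0.4984, 0.2823, 0.198]
orientation: [[0.168, 0.986, 0.0], [0.986, -0.168, 0.0], [0.0, 0.0, -1.0]]
wrist_force: [0.2, 0.1, -0.4]
opening: 0.0426
grip_force: 0.0
```

Call:
move_arm(deltas=[{"jaw": 0.5,"x": 0.0307,"y": -0.0207,"z": 0,"rx": 0,"ry": 0,"rz": 0},{"jaw": 0.5,"x": 0.0307,"y": -0.0207,"z": 0.02,"rx": 0,"ry": 0,"rz": 0},{"jaw": 0.5,"x": 0,"y": 0,"z": 0.03,"rx": 0,"ry": 0,"rz": 0},{"jaw": 0.5,"x": 0,"y": 0,"z": 0.028,"rx": 0,"ry": 0,"rz": 0},{"jaw": 0.5,"x": 0,"y": 0,"z": 0,"rx": 0,"ry": 0,"rz": 0}])

```text
t: 19.8
tcp_pos: [0.4673, 0.3481, 0.1169]
orientation: [[0.168, 0.986, -0.004], [0.986, -0.168, -0.003], [-0.003, -0.004, -1.0]]
wrist_force: [-0.3, 0.7, 0.3]
opening: 0.0429
grip_force: 0.0
```

Call:
move_arm(deltas=[{"jaw": 0.5,"x": 0,"y": 0,"z": 0,"rx": 0,"ry": 0,"rz": 0},{"jaw": 0.5,"x": 0,"y": 0,"z": 0,"rx": 0,"ry": 0,"rz": 0},{"jaw": 0.5,"x": 0,"y": 0,"z": 0,"rx": 0,"ry": 0,"rz": 0}])

```text
t: 20.1
tcp_pos: [0.4693, 0.3486, 0.1209]
orientation: [[0.169, 0.986, 0.002], [0.986, -0.169, 0.001], [0.002, 0.002, -1.0]]
wrist_force: [-0.7, 0.1, 0.6]
opening: 0.043
grip_force: 0.0
```

Run:
```python
from plan import *
s=status.read_state();print(s['tcp_pos'],s['opening'],s['wrist_force']);print(d((.4693,.3486,.0655),-9.7))
```

```text
[0.4693 0.3486 0.1209] 0.04298759731557038 [-0.6769  0.1367  0.5657]
{'rz': np.float64(-0.0), 'x': np.float64(-0.0), 'y': np.float64(-0.0), 'z': np.float64(0.0554)}
```

Call:
move_arm(deltas=[{"jaw": 0.5,"x": 0,"y": 0,"z": 0.02,"rx": 0,"ry": 0,"rz": 0},{"jaw": 0.5,"x": 0,"y": 0,"z": 0.02,"rx": 0,"ry": 0,"rz": 0},{"jaw": 0.5,"x": 0,"y": 0,"z": 0.015,"rx": 0,"ry": 0,"rz": 0},{"jaw": 0.5,"x": 0,"y": 0,"z": 0,"rx": 0,"ry": 0,"rz": 0},{"jaw": 0.1,"x": 0,"y": 0,"z": 0,"rx": 0,"ry": 0,"rz": 0}])

```text
t: 20.6
tcp_pos: [0.4691, 0.3487, 0.0652]
orientation: [[0.168, 0.986, 0.001], [0.986, -0.168, 0.0], [0.001, 0.001, -1.0]]
wrist_force: [-0.1, 0.3, 0.7]
opening: 0.0289
grip_force: 0.0
```

Call:
move_arm(deltas=[{"jaw": 0.1,"x": 0,"y": 0,"z": 0,"rx": 0,"ry": 0,"rz": 0},{"jaw": 0.1,"x": 0,"y": 0,"z": 0,"rx": 0,"ry": 0,"rz": 0},{"jaw": 0.1,"x": 0,"y": 0,"z": 0,"rx": 0,"ry": 0,"rz": 0},{"jaw": 0.1,"x": 0,"y": 0,"z": 0,"rx": 0,"ry": 0,"rz": 0}])

```text
t: 21.0
tcp_pos: [0.4692, 0.3489, 0.0654]
orientation: [[0.168, 0.986, 0.002], [0.986, -0.168, 0.001], [0.001, 0.002, -1.0]]
wrist_force: [0.5, -0.3, 7.2]
opening: 0.0144
grip_force: 29.4
```

Call:
move_arm(deltas=[{"jaw": 0.1,"x": 0,"y": 0,"z": -0.02,"rx": 0,"ry": 0,"rz": 0},{"jaw": 0.1,"x": 0,"y": 0,"z": -0.03,"rx": 0,"ry": 0,"rz": 0},{"jaw": 0.1,"x": 0,"y": 0,"z": -0.035,"rx": 0,"ry": 0,"rz": 0},{"jaw": 0.1,"x": 0,"y": 0,"z": -0.035,"rx": 0,"ry": 0,"rz": 0},{"jaw": 0.1,"x": 0,"y": 0,"z": -0.015,"rx": 0,"ry": 0,"rz": 0}])

```text
t: 21.5
tcp_pos: [0.4692, 0.3489, 0.2028]
orientation: [[0.168, 0.986, 0.004], [0.986, -0.168, 0.002], [0.003, 0.003, -1.0]]
wrist_force: [-0.3, 0.2, -0.4]
opening: 0.0143
grip_force: 29.4
```

Call:
move_arm(deltas=[{"jaw": 0.1,"x": -0.029,"y": 0.0185,"z": 0,"rx": 0,"ry": 0,"rz": -0.079},{"jaw": 0.1,"x": -0.029,"y": 0.0185,"z": 0,"rx": 0,"ry": 0,"rz": 0},{"jaw": 0.1,"x": -0.029,"y": 0.0185,"z": 0,"rx": 0,"ry": 0,"rz": 0},{"jaw": 0.1,"x": -0.029,"y": 0.0185,"z": 0,"rx": 0,"ry": 0,"rz": 0},{"jaw": 0.1,"x": -0.029,"y": 0.0185,"z": 0,"rx": 0,"ry": 0,"rz": 0}])

```text
t: 22.0
tcp_pos: [0.5457, 0.1934, 0.1997]
orientation: [[0.09, 0.996, 0.0], [0.996, -0.09, 0.0], [0.0, 0.0, -1.0]]
wrist_force: [1.1, 0.3, -0.5]
opening: 0.0148
grip_force: 29.4
```

Call:
move_arm(deltas=[{"jaw": 0.1,"x": -0.029,"y": 0.0185,"z": 0,"rx": 0,"ry": 0,"rz": 0},{"jaw": 0.1,"x": -0.029,"y": 0.0185,"z": 0,"rx": 0,"ry": 0,"rz": 0},{"jaw": 0.1,"x": -0.029,"y": 0.0185,"z": 0,"rx": 0,"ry": 0,"rz": 0},{"jaw": 0.1,"x": -0.029,"y": 0.0185,"z": 0,"rx": 0,"ry": 0,"rz": 0},{"jaw": 0.1,"x": -0.029,"y": 0.0185,"z": 0.02,"rx": 0,"ry": 0,"rz": 0}])

```text
t: 22.5
tcp_pos: [0.6259, 0.0406, 0.1816]
orientation: [[0.09, 0.996, 0.005], [0.996, -0.09, -0.0], [0.0, 0.005, -1.0]]
wrist_force: [1.1, 0.2, -0.1]
opening: 0.0146
grip_force: 29.4
```

Call:
move_arm(deltas=[{"jaw": 0.1,"x": 0,"y": 0,"z": 0.02,"rx": 0,"ry": 0,"rz": 0},{"jaw": 0.1,"x": 0,"y": 0,"z": 0,"rx": 0,"ry": 0,"rz": 0},{"jaw": 0.1,"x": 0,"y": 0,"z": 0,"rx": 0,"ry": 0,"rz": 0},{"jaw": 0.1,"x": 0,"y": 0,"z": 0,"rx": 0,"ry": 0,"rz": 0}])

```text
t: 22.9
tcp_pos: [0.6246, 0.0426, 0.1605]
orientation: [[0.089, 0.996, 0.001], [0.996, -0.089, 0.0], [0.0, 0.001, -1.0]]
wrist_force: [0.3, 0.2, 0.1]
opening: 0.0144
grip_force: 29.4
```

Run:
```python
from plan import *
s=status.read_state();print(s['tcp_pos'],s['opening'],s['wrist_force']);print(d((.6268,.0430,.103),-5.15))
```

```text
[0.6246 0.0426 0.1605] 0.014444672300920176 [0.3378 0.1865 0.1269]
{'rz': np.float64(0.001), 'x': np.float64(0.0006), 'y': np.float64(0.0022), 'z': np.float64(0.0575)}
```

Call:
move_arm(deltas=[{"jaw": 0.1,"x": 0.0006,"y": 0.0022,"z": 0.01,"rx": 0,"ry": 0,"rz": 0},{"jaw": 0.1,"x": 0,"y": 0,"z": 0.01,"rx": 0,"ry": 0,"rz": 0},{"jaw": 0.1,"x": 0,"y": 0,"z": 0.01,"rx": 0,"ry": 0,"rz": 0},{"jaw": 0.1,"x": 0,"y": 0,"z": 0.005,"rx": 0,"ry": 0,"rz": 0},{"jaw": 0.1,"x": 0,"y": 0,"z": 0.005,"rx": 0,"ry": 0,"rz": 0}])

```text
t: 23.4
tcp_pos: [0.6267, 0.0424, 0.1186]
orientation: [[0.09, 0.996, -0.0], [0.996, -0.09, 0.0], [0.0, -0.0, -1.0]]
wrist_force: [0.1, 1.0, 0.3]
opening: 0.0143
grip_force: 29.4
```

Call:
move_arm(deltas=[{"jaw": 0.1,"x": 0,"y": 0,"z": 0.005,"rx": 0,"ry": 0,"rz": 0},{"jaw": 0.1,"x": 0,"y": 0,"z": 0.005,"rx": 0,"ry": 0,"rz": 0},{"jaw": 0.1,"x": 0,"y": 0,"z": 0.004,"rx": 0,"ry": 0,"rz": 0},{"jaw": 0.1,"x": 0,"y": 0,"z": 0.003,"rx": 0,"ry": 0,"rz": 0},{"jaw": 0.1,"x": 0,"y": 0,"z": 0,"rx": 0,"ry": 0,"rz": 0}])

```text
t: 23.9
tcp_pos: [0.6273, 0.0423, 0.1034]
orientation: [[0.09, 0.996, 0.002], [0.996, -0.09, 0.0], [0.0, 0.002, -1.0]]
wrist_force: [0.8, 1.1, 8.3]
opening: 0.0146
grip_force: 30.1
```

Call:
move_arm(deltas=[{"jaw": 0.4,"x": 0,"y": 0,"z": 0,"rx": 0,"ry": 0,"rz": 0},{"jaw": 0.4,"x": 0,"y": 0,"z": 0,"rx": 0,"ry": 0,"rz": 0},{"jaw": 0.4,"x": 0,"y": 0,"z": 0,"rx": 0,"ry": 0,"rz": 0},{"jaw": 0.4,"x": 0,"y": 0,"z": -0.01,"rx": 0,"ry": 0,"rz": 0},{"jaw": 0.4,"x": 0,"y": 0,"z": -0.02,"rx": 0,"ry": 0,"rz": 0}])

```text
t: 24.4
tcp_pos: [0.626, 0.0423, 0.1318]
orientation: [[0.09, 0.996, -0.003], [0.996, -0.09, 0.0], [-0.0, -0.003, -1.0]]
wrist_force: [0.2, 0.8, -0.0]
opening: 0.0341
grip_force: 0.0
```

Call:
move_arm(deltas=[{"jaw": 0.4,"x": 0,"y": 0,"z": -0.03,"rx": 0,"ry": 0,"rz": 0},{"jaw": 0.4,"x": 0,"y": 0,"z": -0.035,"rx": 0,"ry": 0,"rz": 0},{"jaw": 0.5,"x": 0.0307,"y": -0.0205,"z": 0,"rx": 0,"ry": 0,"rz": 0.079},{"jaw": 0.5,"x": 0.0307,"y": -0.0205,"z": 0,"rx": 0,"ry": 0,"rz": 0},{"jaw": 0.5,"x": 0.0307,"y": -0.0205,"z": 0,"rx": 0,"ry": 0,"rz": 0}])

```text
t: 24.9
tcp_pos: [0.5783, 0.143, 0.1983]
orientation: [[0.169, 0.986, 0.001], [0.986, -0.169, 0.0], [0.0, 0.001, -1.0]]
wrist_force: [1.1, 0.3, 0.0]
opening: 0.0427
grip_force: 0.0
```

Call:
move_arm(deltas=[{"jaw": 0.5,"x": 0.0307,"y": -0.0205,"z": 0,"rx": 0,"ry": 0,"rz": 0},{"jaw": 0.5,"x": 0.0307,"y": -0.0205,"z": 0,"rx": 0,"ry": 0,"rz": 0},{"jaw": 0.5,"x": 0.0307,"y": -0.0205,"z": 0,"rx": 0,"ry": 0,"rz": 0},{"jaw": 0.5,"x": 0.0307,"y": -0.0205,"z": 0,"rx": 0,"ry": 0,"rz": 0},{"jaw": 0.5,"x": 0.0307,"y": -0.0205,"z": 0,"rx": 0,"ry": 0,"rz": 0}])

```text
t: 25.4
tcp_pos: [0.5029, 0.312, 0.1981]
orientation: [[0.168, 0.986, 0.0], [0.986, -0.168, 0.0], [0.0, 0.0, -1.0]]
wrist_force: [-0.3, -0.3, -0.9]
opening: 0.0421
grip_force: 0.0
```

Call:
move_arm(deltas=[{"jaw": 0.5,"x": 0.0307,"y": -0.0205,"z": 0,"rx": 0,"ry": 0,"rz": 0},{"jaw": 0.5,"x": 0.0307,"y": -0.0205,"z": 0.02,"rx": 0,"ry": 0,"rz": 0},{"jaw": 0.5,"x": 0,"y": 0,"z": 0.03,"rx": 0,"ry": 0,"rz": 0},{"jaw": 0.5,"x": 0,"y": 0,"z": 0.028,"rx": 0,"ry": 0,"rz": 0},{"jaw": 0.5,"x": 0,"y": 0,"z": 0,"rx": 0,"ry": 0,"rz": 0}])

```text
t: 25.9
tcp_pos: [0.4722, 0.3777, 0.1168]
orientation: [[0.168, 0.986, -0.004], [0.986, -0.168, -0.003], [-0.004, -0.004, -1.0]]
wrist_force: [0.1, -0.3, 0.1]
opening: 0.0427
grip_force: 0.0
```

Call:
move_arm(deltas=[{"jaw": 0.5,"x": 0,"y": 0,"z": 0,"rx": 0,"ry": 0,"rz": 0},{"jaw": 0.5,"x": 0,"y": 0,"z": 0,"rx": 0,"ry": 0,"rz": 0},{"jaw": 0.5,"x": 0,"y": 0,"z": 0,"rx": 0,"ry": 0,"rz": 0}])

```text
t: 26.2
tcp_pos: [0.4742, 0.3783, 0.1209]
orientation: [[0.169, 0.986, 0.002], [0.986, -0.169, 0.001], [0.002, 0.002, -1.0]]
wrist_force: [1.2, 0.2, -0.4]
opening: 0.0429
grip_force: 0.0
```

Run:
```python
from plan import *
s=status.read_state();print(s['tcp_pos'],s['opening'],s['wrist_force']);print(d((.4744,.3784,.0655),-9.7))
```

```text
[0.4742 0.3783 0.1209] 0.04289977335252288 [ 1.2109  0.2267 -0.3857]
{'rz': np.float64(-0.0), 'x': np.float64(0.0002), 'y': np.float64(0.0002), 'z': np.float64(0.0554)}
```

Call:
move_arm(deltas=[{"jaw": 0.5,"x": 0,"y": 0,"z": 0.02,"rx": 0,"ry": 0,"rz": 0},{"jaw": 0.5,"x": 0,"y": 0,"z": 0.02,"rx": 0,"ry": 0,"rz": 0},{"jaw": 0.5,"x": 0,"y": 0,"z": 0.015,"rx": 0,"ry": 0,"rz": 0},{"jaw": 0.5,"x": 0,"y": 0,"z": 0,"rx": 0,"ry": 0,"rz": 0},{"jaw": 0.1,"x": 0,"y": 0,"z": 0,"rx": 0,"ry": 0,"rz": 0}])

```text
t: 26.7
tcp_pos: [0.4739, 0.3783, 0.0648]
orientation: [[0.168, 0.986, 0.0], [0.986, -0.168, 0.0], [0.0, 0.0, -1.0]]
wrist_force: [0.6, -0.8, 1.2]
opening: 0.0292
grip_force: 0.0
```

Call:
move_arm(deltas=[{"jaw": 0.1,"x": 0,"y": 0,"z": 0,"rx": 0,"ry": 0,"rz": 0},{"jaw": 0.1,"x": 0,"y": 0,"z": 0,"rx": 0,"ry": 0,"rz": 0},{"jaw": 0.1,"x": 0,"y": 0,"z": 0,"rx": 0,"ry": 0,"rz": 0},{"jaw": 0.1,"x": 0,"y": 0,"z": 0,"rx": 0,"ry": 0,"rz": 0}])

```text
t: 27.1
tcp_pos: [0.474, 0.3784, 0.0652]
orientation: [[0.168, 0.986, 0.001], [0.986, -0.168, 0.001], [0.001, 0.001, -1.0]]
wrist_force: [0.1, -0.8, 7.1]
opening: 0.0142
grip_force: 29.6
```

Call:
move_arm(deltas=[{"jaw": 0.1,"x": 0,"y": 0,"z": -0.02,"rx": 0,"ry": 0,"rz": 0},{"jaw": 0.1,"x": 0,"y": 0,"z": -0.03,"rx": 0,"ry": 0,"rz": 0},{"jaw": 0.1,"x": 0,"y": 0,"z": -0.035,"rx": 0,"ry": 0,"rz": 0},{"jaw": 0.1,"x": 0,"y": 0,"z": -0.035,"rx": 0,"ry": 0,"rz": 0},{"jaw": 0.1,"x": 0,"y": 0,"z": -0.015,"rx": 0,"ry": 0,"rz": 0}])

```text
t: 27.6
tcp_pos: [0.4741, 0.3786, 0.2027]
orientation: [[0.168, 0.986, 0.003], [0.986, -0.168, 0.002], [0.003, 0.003, -1.0]]
wrist_force: [0.6, -0.4, 0.3]
opening: 0.0146
grip_force: 29.4
```

Call:
move_arm(deltas=[{"jaw": 0.1,"x": -0.029,"y": 0.0184,"z": 0,"rx": 0,"ry": 0,"rz": -0.079},{"jaw": 0.1,"x": -0.029,"y": 0.0184,"z": 0,"rx": 0,"ry": 0,"rz": 0},{"jaw": 0.1,"x": -0.029,"y": 0.0184,"z": 0,"rx": 0,"ry": 0,"rz": 0},{"jaw": 0.1,"x": -0.029,"y": 0.0184,"z": 0,"rx": 0,"ry": 0,"rz": 0},{"jaw": 0.1,"x": -0.029,"y": 0.0184,"z": 0,"rx": 0,"ry": 0,"rz": 0}])

```text
t: 28.1
tcp_pos: [0.5501, 0.2231, 0.1994]
orientation: [[0.09, 0.996, -0.0], [0.996, -0.09, 0.0], [0.0, -0.0, -1.0]]
wrist_force: [-0.5, -0.6, -0.9]
opening: 0.0146
grip_force: 29.4
```

Call:
move_arm(deltas=[{"jaw": 0.1,"x": -0.029,"y": 0.0184,"z": 0,"rx": 0,"ry": 0,"rz": 0},{"jaw": 0.1,"x": -0.029,"y": 0.0184,"z": 0,"rx": 0,"ry": 0,"rz": 0},{"jaw": 0.1,"x": -0.029,"y": 0.0184,"z": 0,"rx": 0,"ry": 0,"rz": 0},{"jaw": 0.1,"x": -0.029,"y": 0.0184,"z": 0,"rx": 0,"ry": 0,"rz": 0},{"jaw": 0.1,"x": -0.029,"y": 0.0184,"z": 0.02,"rx": 0,"ry": 0,"rz": 0}])

```text
t: 28.6
tcp_pos: [0.6297, 0.0704, 0.1813]
orientation: [[0.09, 0.996, 0.004], [0.996, -0.09, 0.0], [0.001, 0.004, -1.0]]
wrist_force: [-0.6, 1.0, -0.0]
opening: 0.0143
grip_force: 29.4
```

Call:
move_arm(deltas=[{"jaw": 0.1,"x": 0,"y": 0,"z": 0.02,"rx": 0,"ry": 0,"rz": 0},{"jaw": 0.1,"x": 0,"y": 0,"z": 0,"rx": 0,"ry": 0,"rz": 0},{"jaw": 0.1,"x": 0,"y": 0,"z": 0,"rx": 0,"ry": 0,"rz": 0},{"jaw": 0.1,"x": 0,"y": 0,"z": 0,"rx": 0,"ry": 0,"rz": 0}])

```text
t: 29.0
tcp_pos: [0.6285, 0.0724, 0.1604]
orientation: [[0.089, 0.996, 0.001], [0.996, -0.089, 0.0], [0.0, 0.001, -1.0]]
wrist_force: [0.2, 0.1, -0.1]
opening: 0.0145
grip_force: 29.4
```

Run:
```python
from plan import *
s=status.read_state();print(s['tcp_pos'],s['opening'],s['wrist_force']);print(d((.6296,.0728,.103),-5.15))
```

```text
[0.6285 0.0724 0.1604] 0.014512560824952201 [ 0.1761  0.0801 -0.106 ]
{'rz': np.float64(0.001), 'x': np.float64(0.0005), 'y': np.float64(0.0011), 'z': np.float64(0.0574)}
```

Call:
move_arm(deltas=[{"jaw": 0.1,"x": 0.0005,"y": 0.0011,"z": 0.01,"rx": 0,"ry": 0,"rz": 0},{"jaw": 0.1,"x": 0,"y": 0,"z": 0.01,"rx": 0,"ry": 0,"rz": 0},{"jaw": 0.1,"x": 0,"y": 0,"z": 0.01,"rx": 0,"ry": 0,"rz": 0},{"jaw": 0.1,"x": 0,"y": 0,"z": 0.005,"rx": 0,"ry": 0,"rz": 0},{"jaw": 0.1,"x": 0,"y": 0,"z": 0.005,"rx": 0,"ry": 0,"rz": 0}])

```text
t: 29.5
tcp_pos: [0.6294, 0.0721, 0.1186]
orientation: [[0.09, 0.996, -0.0], [0.996, -0.09, 0.0], [0.0, -0.0, -1.0]]
wrist_force: [-0.6, -0.2, 1.0]
opening: 0.0146
grip_force: 29.4
```

Call:
move_arm(deltas=[{"jaw": 0.1,"x": 0,"y": 0,"z": 0.005,"rx": 0,"ry": 0,"rz": 0},{"jaw": 0.1,"x": 0,"y": 0,"z": 0.005,"rx": 0,"ry": 0,"rz": 0},{"jaw": 0.1,"x": 0,"y": 0,"z": 0.004,"rx": 0,"ry": 0,"rz": 0},{"jaw": 0.1,"x": 0,"y": 0,"z": 0.003,"rx": 0,"ry": 0,"rz": 0},{"jaw": 0.1,"x": 0,"y": 0,"z": 0,"rx": 0,"ry": 0,"rz": 0}])

```text
t: 30.0
tcp_pos: [0.6301, 0.0721, 0.1032]
orientation: [[0.09, 0.996, 0.002], [0.996, -0.09, 0.0], [0.0, 0.002, -1.0]]
wrist_force: [-0.5, 0.5, 6.5]
opening: 0.0147
grip_force: 29.9
```

Call:
move_arm(deltas=[{"jaw": 0.4,"x": 0,"y": 0,"z": 0,"rx": 0,"ry": 0,"rz": 0},{"jaw": 0.4,"x": 0,"y": 0,"z": 0,"rx": 0,"ry": 0,"rz": 0},{"jaw": 0.4,"x": 0,"y": 0,"z": 0,"rx": 0,"ry": 0,"rz": 0},{"jaw": 0.4,"x": 0,"y": 0,"z": -0.01,"rx": 0,"ry": 0,"rz": 0},{"jaw": 0.4,"x": 0,"y": 0,"z": -0.02,"rx": 0,"ry": 0,"rz": 0}])

```text
t: 30.5
tcp_pos: [0.6289, 0.072, 0.1318]
orientation: [[0.09, 0.996, -0.003], [0.996, -0.09, 0.0], [-0.0, -0.003, -1.0]]
wrist_force: [0.6, -1.0, 0.2]
opening: 0.0341
grip_force: 0.0
```

Call:
move_arm(deltas=[{"jaw": 0.4,"x": 0,"y": 0,"z": -0.03,"rx": 0,"ry": 0,"rz": 0},{"jaw": 0.4,"x": 0.02,"y": -0.01,"z": -0.035,"rx": 0,"ry": 0,"rz": 0},{"jaw": 0.5,"x": 0.035,"y": -0.02,"z": -0.03,"rx": 0,"ry": 0,"rz": 0},{"jaw": 0.5,"x": 0.035,"y": -0.02,"z": -0.03,"rx": 0,"ry": 0,"rz": 0},{"jaw": 0.5,"x": 0.035,"y": -0.02,"z": -0.03,"rx": 0,"ry": 0,"rz": 0}])

```text
t: 31.0
tcp_pos: [0.5703, 0.2033, 0.2889]
orientation: [[0.09, 0.996, 0.001], [0.996, -0.09, 0.0], [0.0, 0.001, -1.0]]
wrist_force: [0.2, 1.4, -0.8]
opening: 0.0427
grip_force: 0.0
```

Call:
move_arm(deltas=[{"jaw": 0.5,"x": 0.035,"y": -0.02,"z": 0,"rx": 0,"ry": 0,"rz": 0},{"jaw": 0.5,"x": 0.035,"y": -0.02,"z": 0,"rx": 0,"ry": 0,"rz": 0},{"jaw": 0.5,"x": 0.035,"y": -0.02,"z": 0,"rx": 0,"ry": 0,"rz": 0},{"jaw": 0.5,"x": 0.035,"y": -0.02,"z": 0,"rx": 0,"ry": 0,"rz": 0},{"jaw": 0.5,"x": 0.0,"y": 0,"z": 0,"rx": 0,"ry": 0,"rz": 0}])

```text
t: 31.5
tcp_pos: [0.5019, 0.3524, 0.2876]
orientation: [[0.086, 0.996, 0.0], [0.996, -0.086, 0.001], [0.001, 0.0, -1.0]]
wrist_force: [0.8, -0.6, -0.3]
opening: 0.0429
grip_force: 0.0
```

Run:
```python
from plan import *
s=status.read_state();print(s['tcp_pos'],s['q'])
im,K,T=shot("side","side4");im2,K,T=shot("top","top4")
cv2.imwrite("pics/c4.png",np.hstack([cv2.resize(im[110:320,200:340],(400,600),interpolation=cv2.INTER_CUBIC),cv2.resize(im2[110:250,190:430],(400,233),interpolation=cv2.INTER_CUBIC).copy().__class__((1,)) if 0 else np.vstack([cv2.resize(im2[110:230,200:300],(400,300)),cv2.resize(im2[180:240,280:430],(400,300))])]))
g=lambda U:U.mean(2)
print("caps top z=.105")
for o in upcomps(im2,(205,120,85,30),lambda U:(g(U)>125),5,60): print(np.array(o),onplane(K,T,o[0],o[1],.105))
```

```text
[0.5019 0.3524 0.2876] [0.5041 0.4385 1.5391 0.0009 1.1635 0.5898]
caps top z=.105
[224.0304 137.2409   5.375    2.125    5.4844] [0.627  0.0733 0.105 ]
[236.5777 139.0823   4.       2.375    5.1406] [0.6223 0.0437 0.105 ]
[248.3879 139.1897   4.75     2.875    5.3594] [0.6218 0.0159 0.105 ]
[274.4268 141.8887   4.       3.125    5.6406] [ 0.6148 -0.0452  0.105 ]
```

View pics/c4.png

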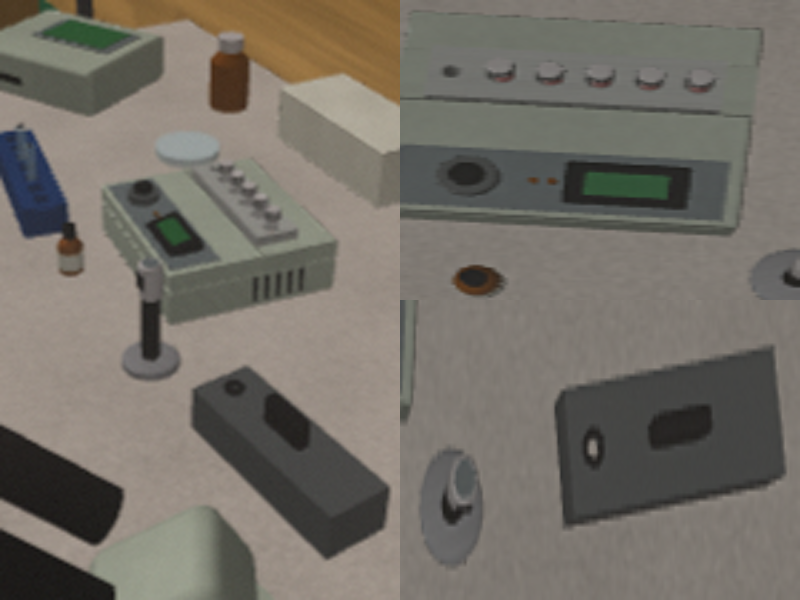

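All five caps stand in the wells, all at the same height, with the thermometer well free at left. The cover and holder look unmoved so far. Now I'll measure the cover.

Run:
```python
from plan import *
t=cv2.imread("pics/top4.png");s=cv2.imread("pics/side4.png");zt=np.load("pics/top4.npz");zs=np.load("pics/side4.npz")
b=(330,182,105,50);U=up(t,b);G=U.astype(int).mean(2)
print(np.percentile(G,[1,5,10,20,30,40,60]))
m=(G<85).astype(np.uint8);cs,_=cv2.findContours(m,cv2.RETR_EXTERNAL,cv2.CHAIN_APPROX_NONE);c=max(cs,key=cv2.contourArea)
h=cv2.convexHull(c);P=cv2.approxPolyDP(h,14,True)[:,0]
for p in P:
    u,v=(p[0]+.5)/8-.5+b[0],(p[1]+.5)/8-.5+b[1];print("outline",u.round(2),v.round(2),onplane(zt['K'],zt['T'],u,v,.047),onplane(zt['K'],zt['T'],u,v,0))
for th in(35,40,45):
  for o in upcomps(t,b,lambda U:U.mean(2)<th,8,200):
    print(th,np.array(o),"z.051",onplane(zt['K'],zt['T'],*o[:2],.051),"z.077",onplane(zt['K'],zt['T'],*o[:2],.077))
b2=(262,235,80,75)
for th in(25,30,35):
  for o in upcomps(s,b2,lambda U:U.mean(2)<th,5,200):
    print('s',th,np.array(o),"z.051",onplane(zs['K'],zs['T'],*o[:2],.051),"z.06",onplane(zs['K'],zs['T'],*o[:2],.062))
U=up(t,b).astype(int).mean(2);m=(U<40).astype(np.uint8)
cs,_=cv2.findContours(m,cv2.RETR_EXTERNAL,cv2.CHAIN_APPROX_NONE);c=max(cs,key=cv2.contourArea)
for p in cv2.approxPolyDP(c,6,True)[:,0]:
    u,v=(p[0]+.5)/8-.5+b[0],(p[1]+.5)/8-.5+b[1];print("handle",u.round(2),v.round(2),onplane(zt['K'],zt['T'],u,v,.077)[:2],onplane(zt['K'],zt['T'],u,v,.047)[:2])
```

```text
[ 34.6667  51.      64.6667  68.3333  69.      70.6667 119.6667]
outline 419.69 189.19 [ 0.5108 -0.4011  0.047 ] [ 0.5197 -0.4211  0.    ]
outline 424.06 213.56 [ 0.4508 -0.407   0.047 ] [ 0.4566 -0.4272  0.    ]
outline 422.06 215.19 [ 0.4469 -0.4018  0.047 ] [ 0.4525 -0.4218  0.    ]
outline 340.94 224.81 [ 0.4246 -0.2051  0.047 ] [ 0.4291 -0.215   0.    ]
outline 337.44 201.81 [ 0.4807 -0.199   0.047 ] [ 0.488  -0.2086  0.    ]
outline 340.31 197.69 [ 0.4908 -0.2064  0.047 ] [ 0.4986 -0.2164  0.    ]
35 [352.0196 208.9445   6.875    7.125   14.5781] z.051 [ 0.4624 -0.2326  0.051 ] z.077 [ 0.4589 -0.2263  0.077 ]
35 [384.4697 207.1202  16.       2.625   14.125 ] z.051 [ 0.4665 -0.3111  0.051 ] z.077 [ 0.4628 -0.3026  0.077 ]
40 [352.1764 208.9723   7.375    7.5     23.1562] z.051 [ 0.4624 -0.233   0.051 ] z.077 [ 0.4588 -0.2267  0.077 ]
40 [384.6154 204.8109  23.375    8.25   133.3125] z.051 [ 0.4721 -0.3118  0.051 ] z.077 [ 0.4683 -0.3033  0.077 ]
45 [352.2033 208.9768   7.625    7.875   29.125 ] z.051 [ 0.4624 -0.2331  0.051 ] z.077 [ 0.4588 -0.2268  0.077 ]
45 [384.6156 204.8281  23.75     8.5    145.1562] z.051 [ 0.472  -0.3118  0.051 ] z.077 [ 0.4682 -0.3033  0.077 ]
s 35 [300.1251 258.8724  14.25    18.      75.6875] z.051 [ 0.4754 -0.3042  0.051 ] z.06 [ 0.4678 -0.3147  0.062 ]
handle 395.81 201.56 [ 0.4758 -0.3301] [ 0.4805 -0.3408]
handle 392.44 200.81 [ 0.4777 -0.3222] [ 0.4824 -0.3327]
handle 375.19 203.06 [ 0.4725 -0.2814] [ 0.4771 -0.2905]
handle 372.81 205.19 [ 0.4675 -0.2755] [ 0.4719 -0.2845]
handle 373.69 208.19 [ 0.4604 -0.2772] [ 0.4645 -0.2862]
handle 375.06 208.94 [ 0.4586 -0.2803] [ 0.4627 -0.2894]
handle 391.19 207.19 [ 0.4625 -0.3183] [ 0.4668 -0.3287]
handle 395.69 205.44 [ 0.4666 -0.3291] [ 0.471  -0.3399]
```

Call:
move_arm(deltas=[{"jaw": 0.5,"x": -0.0326,"y": -0.005,"z": 0,"rx": 0,"ry": 0,"rz": -0.1},{"jaw": 0.5,"x": -0.0326,"y": -0.005,"z": 0,"rx": 0,"ry": 0,"rz": -0.094},{"jaw": 0.5,"x": -0.0326,"y": -0.005,"z": 0,"rx": 0,"ry": 0,"rz": 0},{"jaw": 0.5,"x": -0.0326,"y": -0.005,"z": 0,"rx": 0,"ry": 0,"rz": 0},{"jaw": 0.5,"x": -0.0326,"y": -0.005,"z": 0,"rx": 0,"ry": 0,"rz": 0}])

```text
t: 32.1
tcp_pos: [0.4868, 0.183, 0.2873]
orientation: [[-0.102, 0.995, 0.001], [0.995, 0.102, -0.0], [-0.0, 0.001, -1.0]]
wrist_force: [0.1, -0.1, 0.2]
opening: 0.043
grip_force: 0.0
```

Call:
move_arm(deltas=[{"jaw": 0.5,"x": -0.0326,"y": -0.005,"z": 0,"rx": 0,"ry": 0,"rz": 0},{"jaw": 0.5,"x": -0.0326,"y": -0.005,"z": 0,"rx": 0,"ry": 0,"rz": 0},{"jaw": 0.5,"x": -0.0326,"y": -0.005,"z": 0,"rx": 0,"ry": 0,"rz": 0},{"jaw": 0.5,"x": -0.0326,"y": -0.005,"z": 0,"rx": 0,"ry": 0,"rz": 0},{"jaw": 0.5,"x": -0.0326,"y": -0.005,"z": 0,"rx": 0,"ry": 0,"rz": 0}])

```text
t: 32.6
tcp_pos: [0.4785, 0.0182, 0.2873]
orientation: [[-0.102, 0.995, 0.001], [0.995, 0.102, -0.0], [-0.0, 0.001, -1.0]]
wrist_force: [-0.1, -0.7, 0.4]
opening: 0.0425
grip_force: 0.0
```

Call:
move_arm(deltas=[{"jaw": 0.5,"x": -0.0326,"y": -0.005,"z": 0,"rx": 0,"ry": 0,"rz": 0},{"jaw": 0.5,"x": -0.0326,"y": -0.005,"z": 0,"rx": 0,"ry": 0,"rz": 0},{"jaw": 0.5,"x": -0.0326,"y": -0.005,"z": 0,"rx": 0,"ry": 0,"rz": 0},{"jaw": 0.5,"x": -0.0326,"y": -0.005,"z": 0,"rx": 0,"ry": 0,"rz": 0},{"jaw": 0.5,"x": -0.0326,"y": -0.005,"z": 0,"rx": 0,"ry": 0,"rz": 0}])

```text
t: 33.1
tcp_pos: [0.4702, -0.1465, 0.2873]
orientation: [[-0.102, 0.995, 0.0], [0.995, 0.102, -0.0], [-0.0, 0.0, -1.0]]
wrist_force: [0.2, -0.3, 0.5]
opening: 0.0427
grip_force: 0.0
```

Call:
move_arm(deltas=[{"jaw": 0.5,"x": -0.0326,"y": -0.005,"z": 0.02,"rx": 0,"ry": 0,"rz": 0},{"jaw": 0.5,"x": -0.0326,"y": -0.005,"z": 0.03,"rx": 0,"ry": 0,"rz": 0},{"jaw": 0.5,"x": -0.0326,"y": -0.005,"z": 0.03,"rx": 0,"ry": 0,"rz": 0},{"jaw": 0.5,"x": -0.0326,"y": -0.005,"z": 0.03,"rx": 0,"ry": 0,"rz": 0},{"jaw": 0.5,"x": -0.0326,"y": -0.005,"z": 0.03,"rx": 0,"ry": 0,"rz": 0}])

```text
t: 33.6
tcp_pos: [0.4619, -0.3112, 0.1461]
orientation: [[-0.102, 0.995, 0.0], [0.995, 0.102, -0.0], [-0.0, 0.0, -1.0]]
wrist_force: [1.1, -0.1, -0.3]
opening: 0.043
grip_force: 0.0
```

Call:
move_arm(deltas=[{"jaw": 0.5,"x": 0,"y": 0,"z": 0,"rx": 0,"ry": 0,"rz": 0},{"jaw": 0.5,"x": 0,"y": 0,"z": 0,"rx": 0,"ry": 0,"rz": 0},{"jaw": 0.5,"x": 0,"y": 0,"z": 0,"rx": 0,"ry": 0,"rz": 0},{"jaw": 0.5,"x": 0,"y": 0,"z": 0,"rx": 0,"ry": 0,"rz": 0}])

```text
t: 34.0
tcp_pos: [0.4632, -0.3084, 0.1481]
orientation: [[-0.104, 0.995, 0.001], [0.995, 0.104, -0.001], [-0.001, 0.001, -1.0]]
wrist_force: [-0.1, -0.1, -0.1]
opening: 0.043
grip_force: 0.0
```

Run:
```python
from plan import *
s=status.read_state();print(s['tcp_pos'],s['opening'],s['q']);print(d((.4692,-.3072,.068),6.1))
im,K,T=shot("side","side5")
print(np.abs(im.astype(int)-cv2.imread("pics/side4.png")).sum(2)[235:305,275:340].mean())
print(proj(K,T,(.4692,-.3072,.077)))
cv2.imwrite("pics/c5.png",cv2.resize(im[170:320,220:370],(600,600),interpolation=cv2.INTER_CUBIC))
```

```text
[ 0.4632 -0.3084  0.1481] 0.042997719414143175 [-0.7061  0.5185  1.834   0.0002  0.7874 -0.8108]
{'rz': np.float64(-0.002), 'x': np.float64(0.0005), 'y': np.float64(0.0061), 'z': np.float64(0.0801)}
72.17626373626373
[299.2807 252.1407]
```

View pics/c5.png

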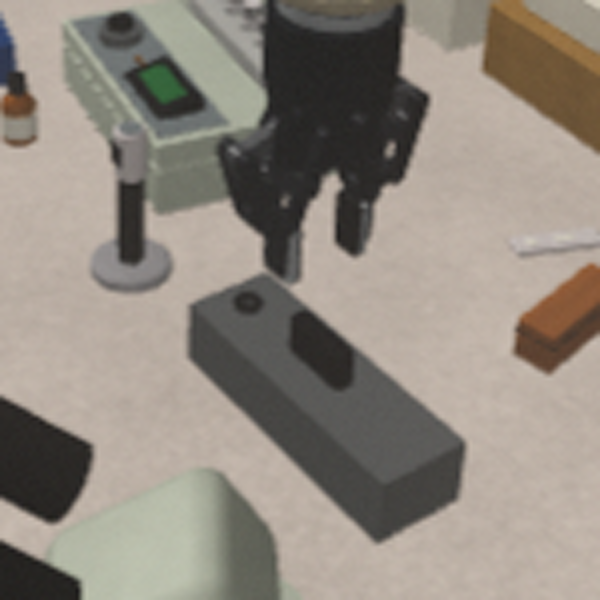

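The cover hasn't moved: its handle is still at (300.7,257) px in the side view, and the jaws are above it. Going down to grip the handle.

Call:
move_arm(deltas=[{"jaw": 0.5,"x": 0.0005,"y": 0.006,"z": 0.02,"rx": 0,"ry": 0,"rz": 0},{"jaw": 0.5,"x": 0,"y": 0,"z": 0.025,"rx": 0,"ry": 0,"rz": 0},{"jaw": 0.5,"x": 0,"y": 0,"z": 0.02,"rx": 0,"ry": 0,"rz": 0},{"jaw": 0.5,"x": 0,"y": 0,"z": 0.014,"rx": 0,"ry": 0,"rz": 0},{"jaw": 0.5,"x": 0,"y": 0,"z": 0,"rx": 0,"ry": 0,"rz": 0}], newtons=60)

```text
t: 34.55
tcp_pos: [0.4687, -0.3069, 0.0669]
orientation: [[-0.104, 0.995, -0.001], [0.995, 0.104, 0.001], [0.001, -0.001, -1.0]]
wrist_force: [0.8, -0.3, 0.6]
opening: 0.0427
grip_force: 0.0
```

Call:
move_arm(deltas=[{"jaw": 0.05,"x": 0,"y": 0,"z": 0,"rx": 0,"ry": 0,"rz": 0},{"jaw": 0.05,"x": 0,"y": 0,"z": 0,"rx": 0,"ry": 0,"rz": 0},{"jaw": 0.05,"x": 0,"y": 0,"z": 0,"rx": 0,"ry": 0,"rz": 0},{"jaw": 0.05,"x": 0,"y": 0,"z": 0,"rx": 0,"ry": 0,"rz": 0},{"jaw": 0.05,"x": 0,"y": 0,"z": 0,"rx": 0,"ry": 0,"rz": 0}])

```text
t: 35.05
tcp_pos: [0.4689, -0.3076, 0.0681]
orientation: [[-0.104, 0.995, 0.0], [0.995, 0.104, -0.0], [-0.0, 0.0, -1.0]]
wrist_force: [0.3, 1.6, -0.5]
opening: 0.0126
grip_force: 62.1
```

Call:
move_arm(deltas=[{"jaw": 0.05,"x": 0,"y": 0,"z": -0.02,"rx": 0,"ry": 0,"rz": 0},{"jaw": 0.05,"x": 0,"y": 0,"z": -0.035,"rx": 0,"ry": 0,"rz": 0},{"jaw": 0.05,"x": 0,"y": 0,"z": -0.04,"rx": 0,"ry": 0,"rz": 0},{"jaw": 0.05,"x": 0,"y": 0,"z": -0.04,"rx": 0,"ry": 0,"rz": 0},{"jaw": 0.05,"x": 0,"y": 0,"z": -0.027,"rx": 0,"ry": 0,"rz": 0}])

```text
t: 35.55
tcp_pos: [0.469, -0.3077, 0.2326]
orientation: [[-0.104, 0.995, 0.002], [0.995, 0.104, -0.001], [-0.002, 0.002, -1.0]]
wrist_force: [0.6, -0.0, -2.0]
opening: 0.013
grip_force: 61.8
```

Call:
move_arm(deltas=[{"jaw": 0.05,"x": 0.0249,"y": 0.009,"z": 0,"rx": 0,"ry": 0,"rz": 0.067},{"jaw": 0.05,"x": 0.0249,"y": 0.009,"z": 0,"rx": 0,"ry": 0,"rz": 0.065},{"jaw": 0.05,"x": 0.0249,"y": 0.009,"z": 0,"rx": 0,"ry": 0,"rz": 0.065},{"jaw": 0.05,"x": 0.0249,"y": 0.009,"z": 0,"rx": 0,"ry": 0,"rz": 0},{"jaw": 0.05,"x": 0.0249,"y": 0.009,"z": 0,"rx": 0,"ry": 0,"rz": 0}])

```text
t: 36.05
tcp_pos: [0.5157, -0.1831, 0.2299]
orientation: [[0.093, 0.996, -0.0], [0.996, -0.093, 0.0], [0.0, -0.0, -1.0]]
wrist_force: [0.8, 0.0, -1.4]
opening: 0.0127
grip_force: 61.7
```

Call:
move_arm(deltas=[{"jaw": 0.05,"x": 0.0249,"y": 0.009,"z": 0,"rx": 0,"ry": 0,"rz": 0},{"jaw": 0.05,"x": 0.0249,"y": 0.009,"z": 0,"rx": 0,"ry": 0,"rz": 0},{"jaw": 0.05,"x": 0.0249,"y": 0.009,"z": 0,"rx": 0,"ry": 0,"rz": 0},{"jaw": 0.05,"x": 0.0249,"y": 0.009,"z": 0,"rx": 0,"ry": 0,"rz": 0},{"jaw": 0.05,"x": 0.0249,"y": 0.009,"z": 0,"rx": 0,"ry": 0,"rz": 0}])

```text
t: 36.55
tcp_pos: [0.5721, -0.0633, 0.2298]
orientation: [[0.093, 0.996, -0.0], [0.996, -0.093, 0.0], [0.0, -0.0, -1.0]]
wrist_force: [0.1, -0.3, -1.1]
opening: 0.0129
grip_force: 61.7
```

Call:
move_arm(deltas=[{"jaw": 0.05,"x": 0.0249,"y": 0.009,"z": 0,"rx": 0,"ry": 0,"rz": 0},{"jaw": 0.05,"x": 0.0249,"y": 0.009,"z": 0,"rx": 0,"ry": 0,"rz": 0},{"jaw": 0.05,"x": 0.0249,"y": 0.009,"z": 0,"rx": 0,"ry": 0,"rz": 0},{"jaw": 0.05,"x": 0.0249,"y": 0.009,"z": 0,"rx": 0,"ry": 0,"rz": 0},{"jaw": 0.05,"x": 0,"y": 0,"z": 0.02,"rx": 0,"ry": 0,"rz": 0}])

```text
t: 37.05
tcp_pos: [0.6187, 0.034, 0.2116]
orientation: [[0.09, 0.996, 0.005], [0.996, -0.09, 0.0], [0.001, 0.005, -1.0]]
wrist_force: [-0.4, -0.4, -1.4]
opening: 0.0128
grip_force: 61.9
```

Call:
move_arm(deltas=[{"jaw": 0.05,"x": 0,"y": 0,"z": 0,"rx": 0,"ry": 0,"rz": 0},{"jaw": 0.05,"x": 0,"y": 0,"z": 0,"rx": 0,"ry": 0,"rz": 0},{"jaw": 0.05,"x": 0,"y": 0,"z": 0,"rx": 0,"ry": 0,"rz": 0},{"jaw": 0.05,"x": 0,"y": 0,"z": 0,"rx": 0,"ry": 0,"rz": 0}])

```text
t: 37.45
tcp_pos: [0.6172, 0.031, 0.2107]
orientation: [[0.094, 0.996, 0.001], [0.996, -0.094, -0.0], [0.0, 0.001, -1.0]]
wrist_force: [-0.2, -0.6, -1.6]
opening: 0.0134
grip_force: 61.7
```

Run:
```python
from plan import *
s=status.read_state();print(s['tcp_pos'],s['opening'],s['wrist_force'],s['orientation']);print(d((.6258,.0275,.138),-5.3))
im,K,T=shot("side","side6");im2,K2,T2=shot("top","top6")
p=np.array(s['tcp_pos']);x=np.array(s['orientation'])[:,0];print("expected bush: side",proj(K,T,p+.075*x-[0,0,.017]),"top",proj(K2,T2,p+.075*x-[0,0,.017]))
cv2.imwrite("pics/c6.png",np.hstack([cv2.resize(im[130:230,225:325],(400,400),interpolation=cv2.INTER_CUBIC),cv2.resize(im2[90:190,190:290],(400,400),interpolation=cv2.INTER_CUBIC)]))
```

```text
[0.6172 0.031  0.2107] 0.013398260660915054 [-0.1645 -0.5952 -1.6295] [[ 0.0935  0.9956  0.0011]
 [ 0.9956 -0.0935 -0.    ]
 [ 0.0001  0.0011 -1.    ]]
{'rz': np.float64(-0.001), 'x': np.float64(-0.0027), 'y': np.float64(0.0089), 'z': np.float64(0.0727)}
expected bush: side [272.7868 138.4388] top [204.9068 125.1998]
```

View pics/c6.png

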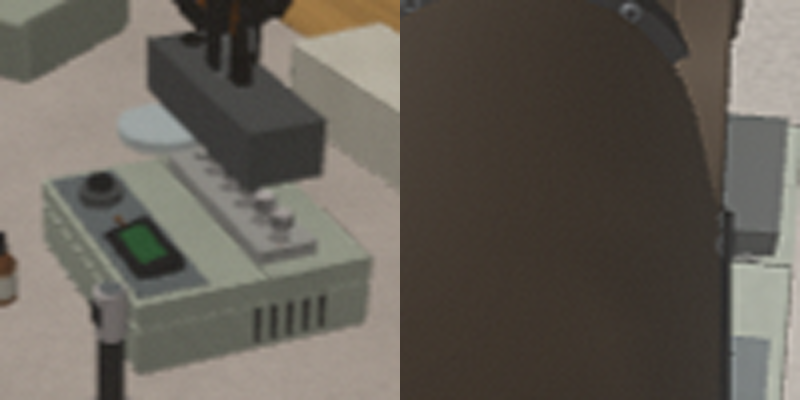

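Run:
```python
from plan import *
im=cv2.imread("pics/side6.png");z=np.load("pics/side6.npz");K,T=z['K'],z['T']
p=np.array([.6172,.0310,.2107]);y=np.array([.0935,.9956,0]);x=np.array([.9956,-.0935,0])
for n,a,b,h in(("NL top",-32,97,47),("FL top",32,97,47),("NR top",-32,-97,47),("FR top",32,-97,47),("NL bot",-32,97,0),("NR bot",-32,-97,0),("FR bot",32,-97,0),("bush",0,75,51)):
    print(n,proj(K,T,p+x*a/1e3+y*b/1e3+[0,0,h/1e3-.068]).round(1))
bx=(255,130,60,55);U=up(im,bx);G=U.astype(int);m=((G.mean(2)<88)&(G.max(2)-G.min(2)<18)).astype(np.uint8)
m=cv2.morphologyEx(m,cv2.MORPH_OPEN,np.ones((9,9)))
cs,_=cv2.findContours(m,cv2.RETR_EXTERNAL,cv2.CHAIN_APPROX_NONE);c=max(cs,key=cv2.contourArea)
for q in cv2.approxPolyDP(cv2.convexHull(c),10,True)[:,0]: print(((q+.5)/8-.5+bx[:2]).round(1))
```

```text
NL top [261.3 138.6]
FL top [278.8 135.8]
NR top [286.8 162.6]
FR top [306.3 159. ]
NL bot [261.2 151.5]
NR bot [286.1 176.8]
FR bot [305.2 173. ]
bush [272.8 138.4]
[267.9 129.6]
[296.8 129.6]
[305.9 159.7]
[304.4 173.2]
[285.6 177.7]
[262.7 152.7]
[261.6 140.2]
```

Every cover corner is within about 1.5 px of where the tool pose predicts, so the cover hangs level and centred in the jaws. Align it and lower it to just above the block.

Call:
move_arm(deltas=[{"jaw": 0.05,"x": -0.0027,"y": 0.0085,"z": 0.01,"rx": 0,"ry": 0,"rz": 0},{"jaw": 0.05,"x": 0,"y": 0,"z": 0.02,"rx": 0,"ry": 0,"rz": 0},{"jaw": 0.05,"x": 0,"y": 0,"z": 0.02,"rx": 0,"ry": 0,"rz": 0},{"jaw": 0.05,"x": 0,"y": 0,"z": 0.004,"rx": 0,"ry": 0,"rz": 0},{"jaw": 0.05,"x": 0,"y": 0,"z": 0,"rx": 0,"ry": 0,"rz": 0}])

```text
t: 38.05
tcp_pos: [0.6254, 0.0278, 0.1551]
orientation: [[0.093, 0.996, -0.001], [0.996, -0.093, 0.0], [0.0, -0.001, -1.0]]
wrist_force: [0.5, -0.3, -1.1]
opening: 0.0129
grip_force: 61.6
```

Call:
move_arm(deltas=[{"jaw": 0.05,"x": 0,"y": 0,"z": 0,"rx": 0,"ry": 0,"rz": 0},{"jaw": 0.05,"x": 0,"y": 0,"z": 0,"rx": 0,"ry": 0,"rz": 0},{"jaw": 0.05,"x": 0,"y": 0,"z": 0,"rx": 0,"ry": 0,"rz": 0}])

```text
t: 38.35
tcp_pos: [0.6255, 0.028, 0.1566]
orientation: [[0.093, 0.996, 0.001], [0.996, -0.093, 0.0], [0.0, 0.001, -1.0]]
wrist_force: [-0.7, -0.1, -1.4]
opening: 0.0131
grip_force: 61.6
```

Run:
```python
from plan import *
s=status.read_state();print(s['tcp_pos'],s['opening'],s['wrist_force']);print(d((.6258,.0275,.138),-5.3))
```

```text
[0.6255 0.028  0.1566] 0.013050340574612662 [-0.6663 -0.1371 -1.4105]
{'rz': np.float64(-0.0), 'x': np.float64(-0.0005), 'y': np.float64(0.0003), 'z': np.float64(0.0186)}
```

Call:
move_arm(deltas=[{"jaw": 0.05,"x": 0,"y": 0,"z": 0.004,"rx": 0,"ry": 0,"rz": 0},{"jaw": 0.05,"x": 0,"y": 0,"z": 0.004,"rx": 0,"ry": 0,"rz": 0},{"jaw": 0.05,"x": 0,"y": 0,"z": 0.003,"rx": 0,"ry": 0,"rz": 0},{"jaw": 0.05,"x": 0,"y": 0,"z": 0,"rx": 0,"ry": 0,"rz": 0},{"jaw": 0.05,"x": 0,"y": 0,"z": 0,"rx": 0,"ry": 0,"rz": 0}])

```text
t: 38.85
tcp_pos: [0.6252, 0.028, 0.1447]
orientation: [[0.093, 0.996, -0.0], [0.996, -0.093, 0.0], [0.0, -0.0, -1.0]]
wrist_force: [-0.1, -0.2, -2.0]
opening: 0.0129
grip_force: 61.7
```

Call:
move_arm(deltas=[{"jaw": 0.05,"x": 0,"y": 0,"z": 0.003,"rx": 0,"ry": 0,"rz": 0},{"jaw": 0.05,"x": 0,"y": 0,"z": 0.003,"rx": 0,"ry": 0,"rz": 0},{"jaw": 0.05,"x": 0,"y": 0,"z": 0.001,"rx": 0,"ry": 0,"rz": 0},{"jaw": 0.05,"x": 0,"y": 0,"z": 0,"rx": 0,"ry": 0,"rz": 0},{"jaw": 0.05,"x": 0,"y": 0,"z": 0,"rx": 0,"ry": 0,"rz": 0}])

```text
t: 39.35
tcp_pos: [0.6253, 0.028, 0.138]
orientation: [[0.093, 0.996, 0.0], [0.996, -0.093, 0.0], [0.0, 0.0, -1.0]]
wrist_force: [0.5, 0.2, 1.9]
opening: 0.0127
grip_force: 62.2
```

Call:
move_arm(deltas=[{"jaw": 0.5,"x": 0,"y": 0,"z": 0,"rx": 0,"ry": 0,"rz": 0},{"jaw": 0.5,"x": 0,"y": 0,"z": 0,"rx": 0,"ry": 0,"rz": 0},{"jaw": 0.5,"x": 0,"y": 0,"z": 0,"rx": 0,"ry": 0,"rz": 0},{"jaw": 0.5,"x": 0,"y": 0,"z": -0.015,"rx": 0,"ry": 0,"rz": 0},{"jaw": 0.5,"x": 0,"y": 0,"z": -0.03,"rx": 0,"ry": 0,"rz": 0}])

```text
t: 39.85
tcp_pos: [0.6244, 0.028, 0.1814]
orientation: [[0.093, 0.996, -0.004], [0.996, -0.093, 0.0], [-0.0, -0.004, -1.0]]
wrist_force: [2.0, -0.1, 0.4]
opening: 0.0429
grip_force: 0.0
```

Call:
move_arm(deltas=[{"jaw": 0.5,"x": 0,"y": 0,"z": -0.03,"rx": 0,"ry": 0,"rz": 0},{"jaw": 0.5,"x": 0.03,"y": -0.02,"z": -0.03,"rx": 0,"ry": 0,"rz": 0},{"jaw": 0.5,"x": 0.035,"y": -0.02,"z": -0.03,"rx": 0,"ry": 0,"rz": 0},{"jaw": 0.5,"x": 0.035,"y": -0.02,"z": -0.01,"rx": 0,"ry": 0,"rz": 0},{"jaw": 0.5,"x": 0.035,"y": -0.02,"z": 0,"rx": 0,"ry": 0,"rz": 0}])

```text
t: 40.35
tcp_pos: [0.5579, 0.1709, 0.2848]
orientation: [[0.093, 0.996, 0.004], [0.996, -0.093, 0.001], [0.001, 0.003, -1.0]]
wrist_force: [0.5, 0.1, -1.2]
opening: 0.0431
grip_force: 0.0
```

Call:
move_arm(deltas=[{"jaw": 0.5,"x": 0.035,"y": -0.02,"z": 0,"rx": 0,"ry": 0,"rz": 0},{"jaw": 0.5,"x": 0.035,"y": -0.02,"z": 0,"rx": 0,"ry": 0,"rz": 0},{"jaw": 0.5,"x": 0.035,"y": -0.02,"z": 0,"rx": 0,"ry": 0,"rz": 0},{"jaw": 0.5,"x": 0.035,"y": -0.02,"z": 0,"rx": 0,"ry": 0,"rz": 0},{"jaw": 0.5,"x": 0.0,"y": 0,"z": 0,"rx": 0,"ry": 0,"rz": 0}])

```text
t: 40.85
tcp_pos: [0.4895, 0.3199, 0.2828]
orientation: [[0.089, 0.996, -0.0], [0.996, -0.089, 0.001], [0.001, -0.0, -1.0]]
wrist_force: [-0.2, 0.5, -0.1]
opening: 0.0429
grip_force: 0.0
```

Run:
```python
from plan import *
s=status.read_state();print(s['tcp_pos'],s['q'])
im,K,T=shot("side","side7");im2,K2,T2=shot("top","top7")
c=lambda I,x,y,w,h,W,H:cv2.resize(I[y:y+h,x:x+w],(W,H),interpolation=cv2.INTER_CUBIC)
cv2.imwrite("pics/c7.png",np.hstack([c(im,225,130,100,150,400,600),np.vstack([c(im2,200,110,100,75,400,300),c(im2,270,190,60,45,400,300)])]))
for th in(30,40):
  for o in upcomps(im2,(200,115,95,35),lambda U:U.mean(2)<th,8,200): print(th,np.array(o),"z.121",onplane(K2,T2,*o[:2],.121),"z.147",onplane(K2,T2,*o[:2],.14))
print("thermo head top")
for th in(110,125):
  for o in upcomps(im2,(280,200,45,40),lambda U:U.mean(2)>th,5,150): print(th,np.array(o),"z.121",onplane(K2,T2,*o[:2],.121))
for th in(115,130):
  for o in upcomps(im,(248,190,25,40),lambda U:U.mean(2)>th,5,150): print('s',th,np.array(o),"z.1",onplane(K,T,*o[:2],.102))
```

```text
[0.4895 0.3199 0.2828] [0.4656 0.4004 1.6162 0.0008 1.1248 0.5543]
30 [249.9202 137.9507   7.75     4.5      8.5781] z.121 [0.6195 0.0119 0.121 ] z.147 [0.6132 0.0114 0.14  ]
40 [211.0011 133.8295   7.75     7.5     27.4219] z.121 [0.63  0.102 0.121] z.147 [0.6235 0.0995 0.14  ]
40 [242.9235 134.631   22.125   10.125  179.2031] z.121 [0.6276 0.0281 0.121 ] z.147 [0.6211 0.0272 0.14  ]
thermo head top
110 [300.8829 216.9372   7.75     9.125   18.9844] z.121 [ 0.4356 -0.1013  0.121 ]
125 [280.8078 217.7313   3.125    2.375    5.7969] z.121 [ 0.434  -0.0566  0.121 ]
125 [281.0326 210.1457   3.375    2.875    5.6094] z.121 [ 0.451  -0.0574  0.121 ]
125 [284.9923 219.6345   2.5      7.      10.125 ] z.121 [ 0.4297 -0.0659  0.121 ]
125 [287.1966 210.9247   6.       2.875    9.1875] z.121 [ 0.4492 -0.0711  0.121 ]
125 [298.6431 205.7992   8.375    5.625   17.3906] z.121 [ 0.4606 -0.0969  0.121 ]
125 [301.4592 218.9147   5.75     3.375    5.2188] z.121 [ 0.4311 -0.1025  0.121 ]
s 115 [247.959  219.9403   1.375   18.625   16.7344] z.1 [ 0.4022 -0.1591  0.102 ]
s 115 [249.1901 202.7792   4.625    3.75     8.3281] z.1 [ 0.4427 -0.0843  0.102 ]
s 115 [251.5791 195.7784   9.125   12.375   23.7344] z.1 [ 0.466  -0.0531  0.102 ]
s 115 [264.0432 204.      15.875    4.375   25.8594] z.1 [ 0.4773 -0.1093  0.102 ]
s 115 [264.5087 225.5759  16.5      9.5    126.375 ] z.1 [ 0.4292 -0.2014  0.102 ]
s 115 [270.9608 191.2224   4.375    4.875   11.9219] z.1 [ 0.5293 -0.056   0.102 ]
s 130 [247.745  220.7178   0.625   15.5      7.4062] z.1 [ 0.4001 -0.1621  0.102 ]
s 130 [264.8508 225.8755  16.25     8.75   113.7656] z.1 [ 0.4293 -0.203   0.102 ]
s 130 [271.2917 190.8907   3.5      3.75     7.5156] z.1 [ 0.5311 -0.0548  0.102 ]
```

View pics/c7.png

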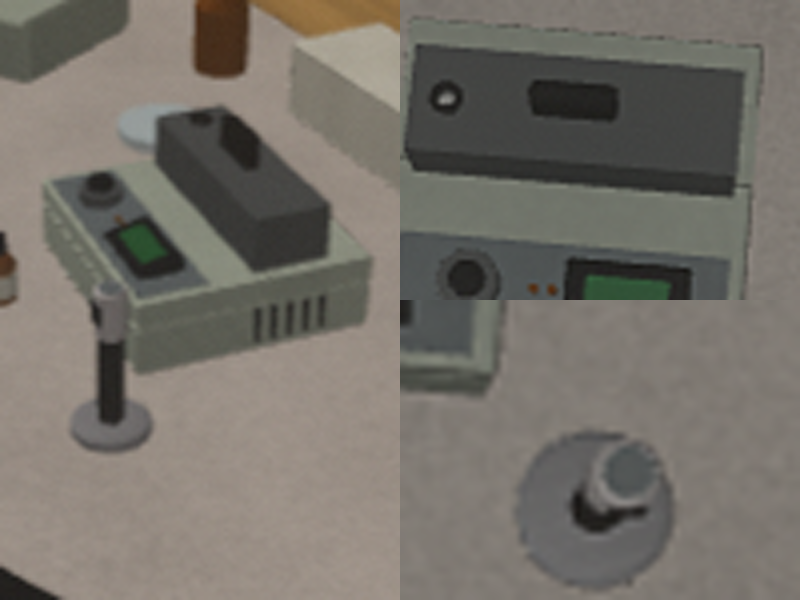

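The cover sits flat on the deck. Its bush is at (211,133.8) px, which gives about (0.631,0.102) and is within 2 mm of the thermometer well. The thermometer head's top disc is near (304,215.5) px in the top view, and its axis near u=252.3 px in the side view. I'll compute its position from both.

Run:
```python
from plan import *
t=cv2.imread("pics/top7.png");s=cv2.imread("pics/side7.png");zt=np.load("pics/top7.npz");zs=np.load("pics/side7.npz")
K,T,K2,T2=zs['K'],zs['T'],zt['K'],zt['T']
print("head@.121",onplane(K2,T2,304.2,215.5,.121),"foot top@.010",onplane(K2,T2,299.25,221.2,.010))
print("foot side@.010",onplane(K,T,252.75,236.2,.010))
print("tri head top",tri(ray(K2,T2,304.2,215.5),ray(K,T,252.4,201.8)))
# foot by mask in top: greyer/bluish than bench
b=(282,203,40,36);U=up(t,b).astype(int);print("bench",np.median(U[:40,-60:].reshape(-1,3),0),"foot",U[int((228-203)*8),int((300-282)*8)])
sat=U[...,2]-U[...,0]
m=(sat<6).astype(np.uint8);m=cv2.morphologyEx(m,cv2.MORPH_OPEN,np.ones((9,9)));cs,_=cv2.findContours(m,cv2.RETR_EXTERNAL,cv2.CHAIN_APPROX_NONE)
for c in cs:
  if cv2.contourArea(c)>2000:
    (x,y),(w,h),a=cv2.fitEllipse(cv2.convexHull(c));u,v=(x+.5)/8-.5+b[0],(y+.5)/8-.5+b[1];print("foot ell",u,v,w/8,h/8,onplane(K2,T2,u,v,.01))
p=onplane(K2,T2,299.25,221.2,.01)
print("pred head top from foot: top",proj(K2,T2,[*p[:2],.121]),"side",proj(K,T,[*p[:2],.121]))
```

```text
head@.121 [ 0.4387 -0.1087  0.121 ] foot top@.010 [ 0.4377 -0.1088  0.01  ]
foot side@.010 [ 0.4359 -0.1197  0.01  ]
tri head top (array([ 0.4396, -0.1092,  0.1199]), np.float64(0.0016336969637381596))
bench [115. 121. 127.] foot [100 100 101]
foot ell 298.6882553100586 220.88158416748047 23.450448989868164 23.785511016845703 [ 0.4385 -0.1074  0.01  ]
pred head top from foot: top [304.2338 215.9586] side [251.4215 201.6128]
```

Call:
move_arm(deltas=[{"jaw": 0.6,"x": -0.0332,"y": 0,"z": 0,"rx": 0,"ry": 0,"rz": 0.003},{"jaw": 0.6,"x": -0.0332,"y": 0,"z": 0,"rx": 0,"ry": 0,"rz": 0},{"jaw": 0.6,"x": -0.0332,"y": 0,"z": 0,"rx": 0,"ry": 0,"rz": 0},{"jaw": 0.6,"x": -0.0332,"y": 0,"z": 0,"rx": 0,"ry": 0,"rz": 0},{"jaw": 0.6,"x": -0.0332,"y": 0,"z": 0,"rx": 0,"ry": 0,"rz": 0}], newtons=40)

```text
t: 41.45
tcp_pos: [0.4757, 0.1488, 0.2828]
orientation: [[0.097, 0.995, 0.0], [0.995, -0.097, -0.0], [-0.0, 0.0, -1.0]]
wrist_force: [0.2, 0.2, 0.3]
opening: 0.0508
grip_force: 0.0
```

Call:
move_arm(deltas=[{"jaw": 0.6,"x": -0.0332,"y": 0,"z": 0,"rx": 0,"ry": 0,"rz": 0},{"jaw": 0.6,"x": -0.0332,"y": 0,"z": 0,"rx": 0,"ry": 0,"rz": 0},{"jaw": 0.6,"x": -0.0332,"y": 0,"z": 0,"rx": 0,"ry": 0,"rz": 0},{"jaw": 0.6,"x": -0.0332,"y": 0,"z": 0,"rx": 0,"ry": 0,"rz": 0},{"jaw": 0.6,"x": -0.0332,"y": 0,"z": 0,"rx": 0,"ry": 0,"rz": 0}])

```text
t: 41.95
tcp_pos: [0.4594, -0.0164, 0.2828]
orientation: [[0.097, 0.995, 0.0], [0.995, -0.097, -0.0], [-0.0, 0.0, -1.0]]
wrist_force: [0.8, 0.2, -0.1]
opening: 0.0511
grip_force: 0.0
```

Call:
move_arm(deltas=[{"jaw": 0.6,"x": -0.0332,"y": 0,"z": 0.02,"rx": 0,"ry": 0,"rz": 0},{"jaw": 0.6,"x": -0.0332,"y": 0,"z": 0.03,"rx": 0,"ry": 0,"rz": 0},{"jaw": 0.6,"x": -0.0332,"y": 0,"z": 0.03,"rx": 0,"ry": 0,"rz": 0},{"jaw": 0.6,"x": 0,"y": 0,"z": 0.03,"rx": 0,"ry": 0,"rz": 0},{"jaw": 0.6,"x": 0,"y": 0,"z": 0,"rx": 0,"ry": 0,"rz": 0}])

```text
t: 42.45
tcp_pos: [0.4486, -0.1144, 0.1701]
orientation: [[0.099, 0.995, -0.005], [0.995, -0.099, 0.002], [0.002, -0.005, -1.0]]
wrist_force: [-1.1, -0.3, 0.6]
opening: 0.051
grip_force: 0.0
```

Call:
move_arm(deltas=[{"jaw": 0.6,"x": 0,"y": 0,"z": 0,"rx": 0,"ry": 0,"rz": 0},{"jaw": 0.6,"x": 0,"y": 0,"z": 0,"rx": 0,"ry": 0,"rz": 0},{"jaw": 0.6,"x": 0,"y": 0,"z": 0,"rx": 0,"ry": 0,"rz": 0}])

```text
t: 42.75
tcp_pos: [0.4508, -0.113, 0.174]
orientation: [[0.095, 0.995, 0.002], [0.995, -0.095, -0.001], [-0.001, 0.002, -1.0]]
wrist_force: [0.3, 0.5, -0.1]
opening: 0.051
grip_force: 0.0
```

Run:
```python
from plan import *
s=status.read_state();print(s['tcp_pos'],s['q'],s['opening']);print(d((.440,-.109,.107),-5.3))
im,K,T=shot("side","side8")
print(proj(K,T,s['tcp_pos']),proj(K,T,(.440,-.109,.121)))
cv2.imwrite("pics/c8.png",cv2.resize(im[150:270,200:320],(600,600),interpolation=cv2.INTER_CUBIC))
```

```text
[ 0.4508 -0.113   0.174 ] [-0.3878  0.3707  2.0262  0.0001  0.7424 -0.2927] 0.05103306721210099
{'rz': np.float64(-0.003), 'x': np.float64(0.0029), 'y': np.float64(-0.0111), 'z': np.float64(0.067)}
[256.338  184.5151] [252.1951 201.449 ]
```

View pics/c8.png

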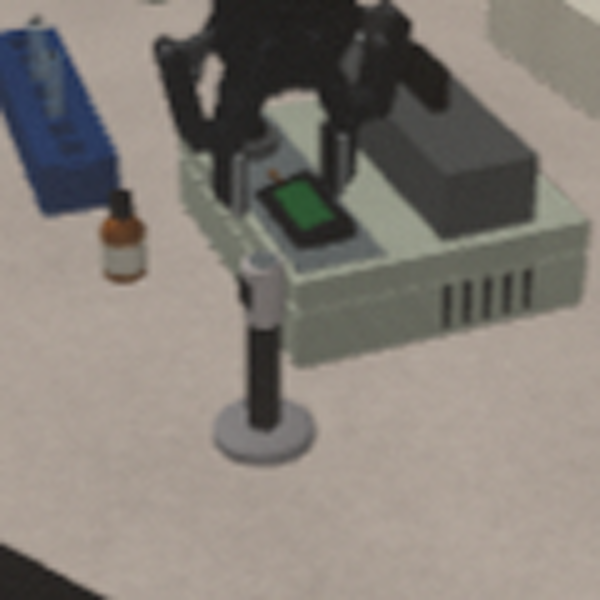

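The thermometer is unmoved at u=252.2 px, and the jaws hover slightly to its +x side. Align, go down and grip.

Call:
move_arm(deltas=[{"jaw": 0.6,"x": 0.003,"y": -0.011,"z": 0,"rx": 0,"ry": 0,"rz": 0},{"jaw": 0.6,"x": 0,"y": 0,"z": 0.02,"rx": 0,"ry": 0,"rz": 0},{"jaw": 0.6,"x": 0,"y": 0,"z": 0.02,"rx": 0,"ry": 0,"rz": 0},{"jaw": 0.6,"x": 0,"y": 0,"z": 0.02,"rx": 0,"ry": 0,"rz": 0},{"jaw": 0.6,"x": 0,"y": 0,"z": 0.007,"rx": 0,"ry": 0,"rz": 0}])

```text
t: 43.3
tcp_pos: [0.4386, -0.1085, 0.1048]
orientation: [[0.095, 0.995, -0.002], [0.995, -0.095, 0.001], [0.001, -0.002, -1.0]]
wrist_force: [-0.5, -0.0, 0.5]
opening: 0.0514
grip_force: 0.0
```

Call:
move_arm(deltas=[{"jaw": 0.6,"x": 0,"y": 0,"z": 0,"rx": 0,"ry": 0,"rz": 0},{"jaw": 0.2,"x": 0,"y": 0,"z": 0,"rx": 0,"ry": 0,"rz": 0},{"jaw": 0.2,"x": 0,"y": 0,"z": 0,"rx": 0,"ry": 0,"rz": 0},{"jaw": 0.2,"x": 0,"y": 0,"z": 0,"rx": 0,"ry": 0,"rz": 0},{"jaw": 0.2,"x": 0,"y": 0,"z": 0,"rx": 0,"ry": 0,"rz": 0}])

```text
t: 43.8
tcp_pos: [0.4399, -0.1092, 0.1066]
orientation: [[0.096, 0.995, 0.002], [0.995, -0.096, -0.001], [-0.0, 0.002, -1.0]]
wrist_force: [-0.3, 0.5, 5.0]
opening: 0.0231
grip_force: 38.9
```

Call:
move_arm(deltas=[{"jaw": 0.2,"x": 0,"y": 0,"z": -0.015,"rx": 0,"ry": 0,"rz": 0},{"jaw": 0.2,"x": 0,"y": 0,"z": -0.025,"rx": 0,"ry": 0,"rz": 0},{"jaw": 0.2,"x": 0,"y": 0,"z": -0.03,"rx": 0,"ry": 0,"rz": 0},{"jaw": 0.2,"x": 0,"y": 0,"z": -0.035,"rx": 0,"ry": 0,"rz": 0},{"jaw": 0.2,"x": 0,"y": 0,"z": -0.035,"rx": 0,"ry": 0,"rz": 0}])

```text
t: 44.3
tcp_pos: [0.4393, -0.109, 0.2477]
orientation: [[0.096, 0.995, 0.001], [0.995, -0.096, -0.0], [-0.0, 0.001, -1.0]]
wrist_force: [0.8, -0.2, -1.3]
opening: 0.023
grip_force: 39.4
```

Call:
move_arm(deltas=[{"jaw": 0.2,"x": 0,"y": 0,"z": -0.02,"rx": 0,"ry": 0,"rz": 0},{"jaw": 0.2,"x": 0.0254,"y": 0.019,"z": 0,"rx": 0,"ry": 0,"rz": 0},{"jaw": 0.2,"x": 0.0254,"y": 0.019,"z": 0,"rx": 0,"ry": 0,"rz": 0},{"jaw": 0.2,"x": 0.0254,"y": 0.019,"z": 0,"rx": 0,"ry": 0,"rz": 0},{"jaw": 0.2,"x": 0.0254,"y": 0.019,"z": 0,"rx": 0,"ry": 0,"rz": 0}])

```text
t: 44.8
tcp_pos: [0.5256, -0.0142, 0.2665]
orientation: [[0.096, 0.995, 0.001], [0.995, -0.096, -0.0], [-0.0, 0.001, -1.0]]
wrist_force: [-0.4, -0.6, -0.4]
opening: 0.0225
grip_force: 39.4
```

Call:
move_arm(deltas=[{"jaw": 0.2,"x": 0.0254,"y": 0.019,"z": 0,"rx": 0,"ry": 0,"rz": 0},{"jaw": 0.2,"x": 0.0254,"y": 0.019,"z": 0,"rx": 0,"ry": 0,"rz": 0},{"jaw": 0.2,"x": 0.0254,"y": 0.019,"z": 0,"rx": 0,"ry": 0,"rz": 0},{"jaw": 0.2,"x": 0.0254,"y": 0.019,"z": 0,"rx": 0,"ry": 0,"rz": 0},{"jaw": 0.2,"x": 0.0254,"y": 0.019,"z": 0,"rx": 0,"ry": 0,"rz": 0}])

```text
t: 45.3
tcp_pos: [0.6323, 0.1032, 0.2664]
orientation: [[0.096, 0.995, 0.001], [0.995, -0.096, 0.0], [0.0, 0.001, -1.0]]
wrist_force: [0.9, -0.1, -0.3]
opening: 0.023
grip_force: 39.4
```

Call:
move_arm(deltas=[{"jaw": 0.2,"x": 0,"y": 0,"z": 0.015,"rx": 0,"ry": 0,"rz": 0},{"jaw": 0.2,"x": 0,"y": 0,"z": 0.015,"rx": 0,"ry": 0,"rz": 0},{"jaw": 0.2,"x": 0,"y": 0,"z": 0,"rx": 0,"ry": 0,"rz": 0},{"jaw": 0.2,"x": 0,"y": 0,"z": 0,"rx": 0,"ry": 0,"rz": 0},{"jaw": 0.2,"x": 0,"y": 0,"z": 0,"rx": 0,"ry": 0,"rz": 0}])

```text
t: 45.8
tcp_pos: [0.632, 0.1019, 0.2369]
orientation: [[0.096, 0.995, 0.002], [0.995, -0.096, 0.0], [0.0, 0.002, -1.0]]
wrist_force: [0.4, 0.7, -0.7]
opening: 0.0229
grip_force: 39.4
```

Run:
```python
from plan import *
s=status.read_state();p=s['tcp_pos'];print(p,s['opening'],s['wrist_force'],s['orientation']);print(d((.632,.1022,.145),-5.3))
im,K,T=shot("side","side9")
print("head bottom",proj(K,T,p-np.array([0,0,.024])),"tip",proj(K,T,p-np.array([0,0,.094])),"hole",proj(K,T,(.632,.1022,.121)))
cv2.imwrite("pics/c9.png",cv2.resize(im[90:190,230:330],(600,600),interpolation=cv2.INTER_CUBIC))
```

```text
[0.632  0.1019 0.2369] 0.022879577184811976 [ 0.3788  0.6813 -0.6692] [[ 0.0961  0.9954  0.0016]
 [ 0.9954 -0.0961  0.0001]
 [ 0.0003  0.0016 -1.    ]]
{'rz': np.float64(-0.004), 'x': np.float64(0.0003), 'y': np.float64(0.0), 'z': np.float64(0.0919)}
head bottom [275.556  132.9376] tip [275.0126 152.4366] hole [274.8164 158.296 ]
```

View pics/c9.png

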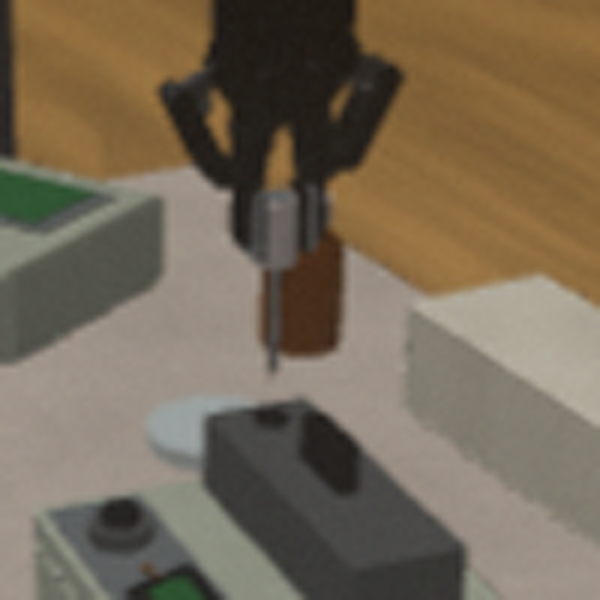

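The tip is at (275.2,152.2) px, as predicted, and straight above the bush at (275.2,159.5). Lowering in slow steps.

Call:
move_arm(deltas=[{"jaw": 0.2,"x": 0,"y": 0,"z": 0.012,"rx": 0,"ry": 0,"rz": 0},{"jaw": 0.2,"x": 0,"y": 0,"z": 0.008,"rx": 0,"ry": 0,"rz": 0},{"jaw": 0.2,"x": 0,"y": 0,"z": 0.005,"rx": 0,"ry": 0,"rz": 0},{"jaw": 0.2,"x": 0,"y": 0,"z": 0.005,"rx": 0,"ry": 0,"rz": 0},{"jaw": 0.2,"x": 0,"y": 0,"z": 0.002,"rx": 0,"ry": 0,"rz": 0}])

```text
t: 46.35
tcp_pos: [0.6316, 0.102, 0.203]
orientation: [[0.096, 0.995, -0.001], [0.995, -0.096, 0.0], [-0.0, -0.001, -1.0]]
wrist_force: [-0.0, 0.3, -0.3]
opening: 0.0228
grip_force: 39.4
```

Call:
move_arm(deltas=[{"jaw": 0.2,"x": 0,"y": 0,"z": 0,"rx": 0,"ry": 0,"rz": 0}])

```text
t: 46.45
tcp_pos: [0.6317, 0.1021, 0.2034]
orientation: [[0.096, 0.995, -0.0], [0.995, -0.096, 0.0], [0.0, -0.0, -1.0]]
wrist_force: [0.5, -0.7, 0.3]
opening: 0.0227
grip_force: 39.4
```

Call:
move_arm(deltas=[{"jaw": 0.2,"x": 0,"y": 0,"z": 0.008,"rx": 0,"ry": 0,"rz": 0},{"jaw": 0.2,"x": 0,"y": 0,"z": 0.008,"rx": 0,"ry": 0,"rz": 0},{"jaw": 0.2,"x": 0,"y": 0,"z": 0.006,"rx": 0,"ry": 0,"rz": 0},{"jaw": 0.2,"x": 0,"y": 0,"z": 0.006,"rx": 0,"ry": 0,"rz": 0},{"jaw": 0.2,"x": 0,"y": 0,"z": 0.006,"rx": 0,"ry": 0,"rz": 0}])

```text
t: 46.95
tcp_pos: [0.6317, 0.1021, 0.1691]
orientation: [[0.096, 0.995, -0.0], [0.995, -0.096, 0.0], [0.0, -0.0, -1.0]]
wrist_force: [-0.0, 0.6, -0.9]
opening: 0.0228
grip_force: 39.4
```

Call:
move_arm(deltas=[{"jaw": 0.2,"x": 0,"y": 0,"z": 0,"rx": 0,"ry": 0,"rz": 0}])

```text
t: 47.05
tcp_pos: [0.6315, 0.102, 0.1687]
orientation: [[0.096, 0.995, -0.001], [0.995, -0.096, -0.0], [-0.0, -0.001, -1.0]]
wrist_force: [0.9, 0.3, -0.2]
opening: 0.0227
grip_force: 39.4
```

Call:
move_arm(deltas=[{"jaw": 0.2,"x": 0,"y": 0,"z": 0.008,"rx": 0,"ry": 0,"rz": 0},{"jaw": 0.2,"x": 0,"y": 0,"z": 0.008,"rx": 0,"ry": 0,"rz": 0},{"jaw": 0.2,"x": 0,"y": 0,"z": 0.004,"rx": 0,"ry": 0,"rz": 0},{"jaw": 0.2,"x": 0,"y": 0,"z": 0.003,"rx": 0,"ry": 0,"rz": 0},{"jaw": 0.2,"x": 0,"y": 0,"z": 0,"rx": 0,"ry": 0,"rz": 0}])

```text
t: 47.55
tcp_pos: [0.6318, 0.102, 0.1463]
orientation: [[0.096, 0.995, -0.0], [0.995, -0.096, 0.0], [0.0, -0.0, -1.0]]
wrist_force: [1.3, 0.2, 0.4]
opening: 0.0226
grip_force: 39.4
```

Call:
move_arm(deltas=[{"jaw": 0.2,"x": 0,"y": 0,"z": 0.001,"rx": 0,"ry": 0,"rz": 0},{"jaw": 0.2,"x": 0,"y": 0,"z": 0,"rx": 0,"ry": 0,"rz": 0}])

```text
t: 47.75
tcp_pos: [0.6318, 0.1021, 0.1458]
orientation: [[0.096, 0.995, 0.0], [0.995, -0.096, 0.0], [0.0, 0.0, -1.0]]
wrist_force: [1.4, 0.2, -1.4]
opening: 0.0228
grip_force: 39.4
```

Call:
move_arm(deltas=[{"jaw": 0.2,"x": 0,"y": 0,"z": 0.001,"rx": 0,"ry": 0,"rz": 0},{"jaw": 0.2,"x": 0,"y": 0,"z": 0,"rx": 0,"ry": 0,"rz": 0}])

```text
t: 47.95
tcp_pos: [0.6318, 0.1021, 0.1448]
orientation: [[0.096, 0.995, 0.0], [0.995, -0.096, 0.0], [0.0, 0.0, -1.0]]
wrist_force: [0.8, 0.7, -1.1]
opening: 0.0229
grip_force: 39.5
```

Call:
move_arm(deltas=[{"jaw": 0.2,"x": 0,"y": 0,"z": 0.0005,"rx": 0,"ry": 0,"rz": 0},{"jaw": 0.5,"x": 0,"y": 0,"z": 0,"rx": 0,"ry": 0,"rz": 0},{"jaw": 0.5,"x": 0,"y": 0,"z": 0,"rx": 0,"ry": 0,"rz": 0},{"jaw": 0.5,"x": 0,"y": 0,"z": 0,"rx": 0,"ry": 0,"rz": 0},{"jaw": 0.5,"x": 0,"y": 0,"z": -0.01,"rx": 0,"ry": 0,"rz": 0}])

```text
t: 48.45
tcp_pos: [0.6311, 0.102, 0.1533]
orientation: [[0.096, 0.995, -0.002], [0.995, -0.096, -0.0], [-0.0, -0.002, -1.0]]
wrist_force: [-0.6, -0.0, -0.4]
opening: 0.0428
grip_force: 0.0
```

Call:
move_arm(deltas=[{"jaw": 0.5,"x": 0,"y": 0,"z": -0.02,"rx": 0,"ry": 0,"rz": 0},{"jaw": 0.5,"x": 0,"y": 0,"z": -0.03,"rx": 0,"ry": 0,"rz": 0},{"jaw": 0.5,"x": 0,"y": 0,"z": -0.03,"rx": 0,"ry": 0,"rz": 0},{"jaw": 0,"x": 0,"y": -0.02,"z": -0.01,"rx": 0,"ry": 0,"rz": 0},{"jaw": 0,"x": 0,"y": -0.03,"z": 0,"rx": 0,"ry": 0,"rz": 0}])

```text
t: 48.95
tcp_pos: [0.5826, 0.1067, 0.2465]
orientation: [[0.096, 0.995, 0.004], [0.995, -0.096, 0.0], [0.001, 0.004, -1.0]]
wrist_force: [0.3, 0.6, -0.6]
opening: 0.0146
grip_force: 0.0
```

Call:
move_arm(deltas=[{"jaw": 0,"x": 0,"y": -0.03,"z": 0,"rx": 0,"ry": 0,"rz": 0},{"jaw": 0,"x": 0,"y": -0.02,"z": 0,"rx": 0,"ry": 0,"rz": 0},{"jaw": 0,"x": 0,"y": 0,"z": 0,"rx": 0,"ry": 0,"rz": 0},{"jaw": 0,"x": 0,"y": 0,"z": 0,"rx": 0,"ry": 0,"rz": 0},{"jaw": 0,"x": 0,"y": 0,"z": 0,"rx": 0,"ry": 0,"rz": 0}])

```text
t: 49.45
tcp_pos: [0.533, 0.1116, 0.2445]
orientation: [[0.096, 0.995, 0.001], [0.995, -0.096, 0.0], [0.0, 0.001, -1.0]]
wrist_force: [0.3, -0.0, -0.1]
opening: -0.0
grip_force: 0.0
```

Run:
```python
from plan import *
s=status.read_state();p=s['tcp_pos'];print(p,s['opening'],s['wrist_force'],s['orientation']);print(d((.5305,.090,.110),-5.3))
im,K,T=shot("side","side10")
print("head top",proj(K,T,(.632,.1022,.159)),"key",proj(K,T,(.530,.090,.087)))
cv2.imwrite("pics/c10.png",cv2.resize(im[100:220,220:340],(600,600),interpolation=cv2.INTER_CUBIC))
```

```text
[0.533  0.1116 0.2445] -2.9642563790967615e-05 [ 0.3122 -0.0177 -0.1318] [[ 0.096   0.9954  0.0009]
 [ 0.9954 -0.096   0.0001]
 [ 0.0002  0.0009 -1.    ]]
{'rz': np.float64(-0.004), 'x': np.float64(-0.0217), 'y': np.float64(-0.0005), 'z': np.float64(0.1345)}
head top [275.1023 148.0215] key [249.5467 175.1049]
```

View pics/c10.png

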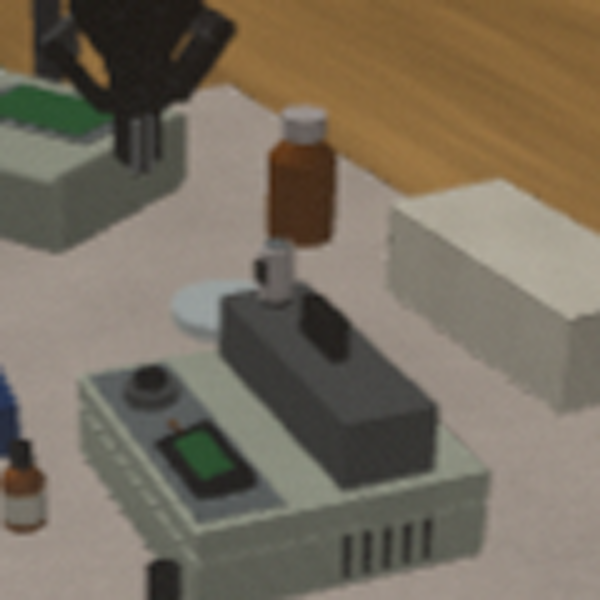

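The thermometer stands upright with its head on the bush. The key is dark, at (249.8,175.5) px, and matches the layout-derived position (0.530,0.091). Moving above it.

Call:
move_arm(deltas=[{"jaw": 0,"x": -0.021,"y": -0.0008,"z": 0.02,"rx": 0,"ry": 0,"rz": 0},{"jaw": 0,"x": 0,"y": 0,"z": 0.035,"rx": 0,"ry": 0,"rz": 0},{"jaw": 0,"x": 0,"y": 0,"z": 0.035,"rx": 0,"ry": 0,"rz": 0},{"jaw": 0,"x": 0,"y": 0,"z": 0.03,"rx": 0,"ry": 0,"rz": 0},{"jaw": 0,"x": 0,"y": 0,"z": 0.011,"rx": 0,"ry": 0,"rz": 0}])

```text
t: 50.0
tcp_pos: [0.5289, 0.0905, 0.1105]
orientation: [[0.096, 0.995, -0.004], [0.995, -0.096, -0.0], [-0.0, -0.004, -1.0]]
wrist_force: [0.0, 0.3, -0.4]
opening: 0.0
grip_force: 0.0
```

Call:
move_arm(deltas=[{"jaw": 0,"x": 0,"y": 0,"z": 0,"rx": 0,"ry": 0,"rz": 0},{"jaw": 0,"x": 0,"y": 0,"z": 0,"rx": 0,"ry": 0,"rz": 0},{"jaw": 0,"x": 0,"y": 0,"z": 0,"rx": 0,"ry": 0,"rz": 0}])

```text
t: 50.3
tcp_pos: [0.5301, 0.0909, 0.1146]
orientation: [[0.096, 0.995, 0.002], [0.995, -0.096, 0.0], [0.0, 0.002, -1.0]]
wrist_force: [0.0, -0.4, -1.0]
opening: -0.0003
grip_force: 0.0
```

Call:
move_arm(deltas=[{"jaw": 0,"x": 0,"y": 0,"z": 0.008,"rx": 0,"ry": 0,"rz": 0},{"jaw": 0,"x": 0,"y": 0,"z": 0.003,"rx": 0,"ry": 0,"rz": 0},{"jaw": 0,"x": 0,"y": 0,"z": 0.002,"rx": 0,"ry": 0,"rz": 0},{"jaw": 0,"x": 0,"y": 0,"z": 0.002,"rx": 0,"ry": 0,"rz": 0},{"jaw": 0,"x": 0,"y": 0,"z": 0,"rx": 0,"ry": 0,"rz": 0}])

```text
t: 50.8
tcp_pos: [0.5304, 0.0909, 0.1022]
orientation: [[0.096, 0.995, 0.005], [0.995, -0.096, 0.0], [0.001, 0.005, -1.0]]
wrist_force: [-11.1, -1.0, 51.0]
opening: -0.0
grip_force: 25.1
```

51 N is far more than the key spring gives, so the fingers are against something solid. Backing off.

Call:
move_arm(deltas=[{"jaw": 0,"x": 0,"y": 0,"z": -0.002,"rx": 0,"ry": 0,"rz": 0},{"jaw": 0,"x": 0,"y": 0,"z": 0,"rx": 0,"ry": 0,"rz": 0}])

```text
t: 51.0
tcp_pos: [0.5303, 0.0909, 0.1026]
orientation: [[0.096, 0.995, 0.004], [0.995, -0.096, 0.0], [0.001, 0.004, -1.0]]
wrist_force: [-5.2, -0.2, 29.0]
opening: 0.0002
grip_force: 15.0
```

Run:
```python
from plan import *
s=status.read_state();print(s['t'],s['tcp_pos'],s['wrist_force'],s['ft_torque'],s['orientation'][:,2])
im,K,T=shot("side","side11")
cv2.imwrite("pics/c11.png",cv2.resize(im[135:205,215:285],(600,600),interpolation=cv2.INTER_CUBIC))
```

```text
51.0 [0.5303 0.0909 0.1026] [-5.2094 -0.2469 29.0401] [-0.1007  0.9091  0.0556] [ 0.004   0.0002 -1.    ]
```

View pics/c11.png

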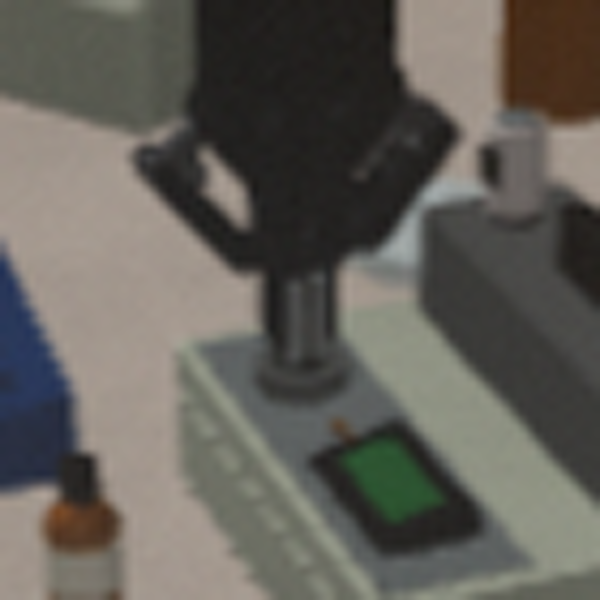

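The fingers are centred on the key inside the collar. To tell a bottomed key from contact with the collar, I'll raise in small steps and read the force.

Call:
move_arm(deltas=[{"jaw": 0,"x": 0,"y": 0,"z": -0.0015,"rx": 0,"ry": 0,"rz": 0},{"jaw": 0,"x": 0,"y": 0,"z": 0,"rx": 0,"ry": 0,"rz": 0},{"jaw": 0,"x": 0,"y": 0,"z": 0,"rx": 0,"ry": 0,"rz": 0}])

```text
t: 51.35
tcp_pos: [0.5302, 0.0909, 0.1029]
orientation: [[0.096, 0.995, 0.003], [0.995, -0.096, 0.0], [0.0, 0.003, -1.0]]
wrist_force: [-1.1, 0.4, 13.3]
opening: -0.0002
grip_force: 6.7
```

Call:
move_arm(deltas=[{"jaw": 0,"x": 0,"y": 0,"z": -0.001,"rx": 0,"ry": 0,"rz": 0},{"jaw": 0,"x": 0,"y": 0,"z": 0,"rx": 0,"ry": 0,"rz": 0},{"jaw": 0,"x": 0,"y": 0,"z": 0,"rx": 0,"ry": 0,"rz": 0}])

```text
t: 51.65
tcp_pos: [0.5301, 0.0909, 0.1031]
orientation: [[0.096, 0.995, 0.002], [0.995, -0.096, 0.0], [0.0, 0.002, -1.0]]
wrist_force: [3.4, 1.3, 5.3]
opening: -0.0002
grip_force: 2.4
```

Call:
move_arm(deltas=[{"jaw": 0,"x": 0,"y": 0,"z": -0.001,"rx": 0,"ry": 0,"rz": 0},{"jaw": 0,"x": 0,"y": 0,"z": 0,"rx": 0,"ry": 0,"rz": 0},{"jaw": 0,"x": 0,"y": 0,"z": 0,"rx": 0,"ry": 0,"rz": 0}])

```text
t: 51.95
tcp_pos: [0.5296, 0.0908, 0.1038]
orientation: [[0.096, 0.995, 0.001], [0.995, -0.096, 0.0], [0.0, 0.001, -1.0]]
wrist_force: [2.7, 0.2, 3.3]
opening: 0.0001
grip_force: 2.1
```

Call:
move_arm(deltas=[{"jaw": 0,"x": 0,"y": 0,"z": -0.0015,"rx": 0,"ry": 0,"rz": 0},{"jaw": 0,"x": 0,"y": 0,"z": 0,"rx": 0,"ry": 0,"rz": 0},{"jaw": 0,"x": 0,"y": 0,"z": 0,"rx": 0,"ry": 0,"rz": 0}])

```text
t: 52.25
tcp_pos: [0.5293, 0.0908, 0.1052]
orientation: [[0.096, 0.995, -0.0], [0.995, -0.096, 0.0], [0.0, -0.0, -1.0]]
wrist_force: [2.1, -0.3, 2.8]
opening: -0.0001
grip_force: 1.7
```

Call:
move_arm(deltas=[{"jaw": 0,"x": 0,"y": 0,"z": -0.002,"rx": 0,"ry": 0,"rz": 0},{"jaw": 0,"x": 0,"y": 0,"z": 0,"rx": 0,"ry": 0,"rz": 0},{"jaw": 0,"x": 0,"y": 0,"z": 0,"rx": 0,"ry": 0,"rz": 0}])

```text
t: 52.55
tcp_pos: [0.5291, 0.0908, 0.1071]
orientation: [[0.096, 0.995, -0.001], [0.995, -0.096, 0.0], [-0.0, -0.001, -1.0]]
wrist_force: [1.7, -0.1, 1.8]
opening: 0.0001
grip_force: 1.0
```

Call:
move_arm(deltas=[{"jaw": 0,"x": 0,"y": 0,"z": -0.003,"rx": 0,"ry": 0,"rz": 0},{"jaw": 0,"x": 0,"y": 0,"z": 0,"rx": 0,"ry": 0,"rz": 0},{"jaw": 0,"x": 0,"y": 0,"z": 0,"rx": 0,"ry": 0,"rz": 0}])

```text
t: 52.85
tcp_pos: [0.5291, 0.0908, 0.1101]
orientation: [[0.096, 0.995, -0.001], [0.995, -0.096, 0.0], [-0.0, -0.001, -1.0]]
wrist_force: [-0.1, 0.5, -0.5]
opening: 0.0005
grip_force: 0.0
```

There is a soft spring of about 5 N over 5 mm above a hard stop, so the key was fully down. Clearing the arm for a final look.

Call:
move_arm(deltas=[{"jaw": 0,"x": 0,"y": 0,"z": -0.03,"rx": 0,"ry": 0,"rz": 0},{"jaw": 0,"x": 0,"y": 0,"z": -0.035,"rx": 0,"ry": 0,"rz": 0},{"jaw": 0,"x": 0,"y": 0,"z": -0.035,"rx": 0,"ry": 0,"rz": 0},{"jaw": 0,"x": 0,"y": 0,"z": -0.035,"rx": 0,"ry": 0,"rz": 0},{"jaw": 0,"x": 0.03,"y": 0,"z": -0.02,"rx": 0,"ry": 0,"rz": 0}])

```text
t: 53.35
tcp_pos: [0.5325, 0.1192, 0.2679]
orientation: [[0.098, 0.995, 0.002], [0.995, -0.098, -0.0], [0.0, 0.002, -1.0]]
wrist_force: [1.3, 0.9, 0.3]
opening: -0.0
grip_force: 0.0
```

Call:
move_arm(deltas=[{"jaw": 0,"x": 0.035,"y": 0,"z": 0,"rx": 0,"ry": 0,"rz": 0},{"jaw": 0,"x": 0.035,"y": 0,"z": 0,"rx": 0,"ry": 0,"rz": 0},{"jaw": 0,"x": 0.035,"y": 0,"z": 0,"rx": 0,"ry": 0,"rz": 0},{"jaw": 0,"x": 0.035,"y": 0,"z": 0,"rx": 0,"ry": 0,"rz": 0},{"jaw": 0,"x": 0.03,"y": 0,"z": 0,"rx": 0,"ry": 0,"rz": 0}])

```text
t: 53.85
tcp_pos: [0.5482, 0.2916, 0.2649]
orientation: [[0.095, 0.995, -0.001], [0.995, -0.095, -0.0], [-0.0, -0.001, -1.0]]
wrist_force: [1.1, 0.3, -0.7]
opening: 0.0
grip_force: 0.0
```

Call:
move_arm(deltas=[{"jaw": 0,"x": 0,"y": 0,"z": 0,"rx": 0,"ry": 0,"rz": 0},{"jaw": 0,"x": 0,"y": 0,"z": 0,"rx": 0,"ry": 0,"rz": 0},{"jaw": 0,"x": 0,"y": 0,"z": 0,"rx": 0,"ry": 0,"rz": 0}])

```text
t: 54.15
tcp_pos: [0.5484, 0.2891, 0.2651]
orientation: [[0.096, 0.995, -0.001], [0.995, -0.096, -0.0], [-0.0, -0.001, -1.0]]
wrist_force: [-0.6, -0.5, -0.3]
opening: 0.0002
grip_force: 0.0
```

Run:
```python
from plan import *
im,K,T=shot("side","side12");im2,K2,T2=shot("top","top12")
c=lambda I,x,y,w,h,W,H:cv2.resize(I[y:y+h,x:x+w],(W,H),interpolation=cv2.INTER_CUBIC)
cv2.imwrite("pics/c12.png",np.hstack([c(im,225,130,100,100,400,400),c(im2,195,105,100,100,400,400)]))
for th in(30,40):
  for o in upcomps(im2,(200,115,95,35),lambda U:U.mean(2)<th,8,200): print(th,np.array(o))
print(proj(K2,T2,(.632,.1022,.159)))
```

```text
40 [209.6272 135.7976   5.625    2.375   10.3594]
40 [242.887  134.6256  21.875    9.75   174.125 ]
[208.7655 127.332 ]
```

View pics/c12.png

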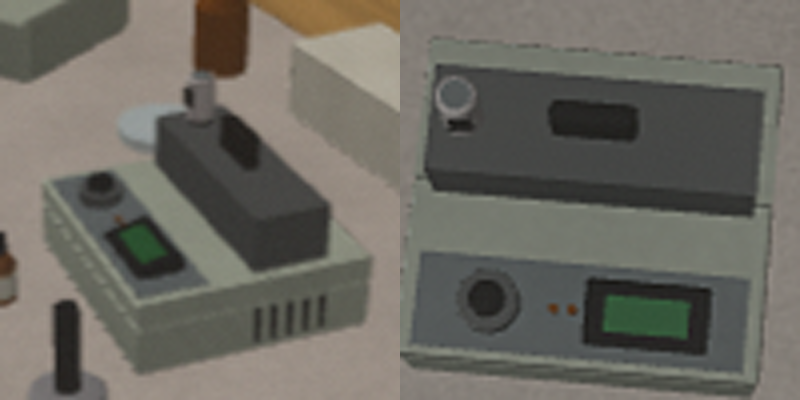

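The final views show the cover flat with its handle unmoved. The thermometer is upright, with its head at (209,129) px in the top view against a predicted (208.8,127.3), and the key is up again. The holder was knocked aside, but it's no longer needed. Handing in.

```bash
python3 -c "
from workcell import workorder
print(workorder.hand_in())"
```

```text
the job is handed in; nothing more can be done
None
```

I handed the job in after about 54 s of robot time. All five capped tubes are in the block, the cover is flat with its hole over the thermometer well, the thermometer is fully home, and the start key was pressed and is back up. Hand-in returned no verdict, so this rests on my final camera views and force readings.

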